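Make up a gel-casting kit and a gel-staining kit in their trays

ROBOT

A 7-joint arm with a two-finger parallel gripper is mounted at the origin on a cart in front of the work surface, level with it; the furniture and walls round the work are solid. World frame = base frame: x ahead of the robot, y to its left, z up, the work surface at z = 0. Lengths are in m, angles in rad, forces in N, time in s.
With the tool pointing down it reaches from about 0.4 to 0.85 m from the base axis. Payload 4.5 kg.
Tool frame: the origin (TCP) lies at the very end of the fingers, on their centre line; the grasp point (between the pads) lies 19 mm behind it; z points along the fingers, x is the direction in which the jaws open and shut, and the axes are right-handed (so a half turn about z gives the same grasp; the last joint's range is limited). The gripper opens to 85 mm and grips with 20 to 120 N. Pads are 22 mm wide; open, the fingers measure 114 mm over their backs; the gripper's body (76 mm by 85 mm) begins 54 mm behind the grasp point. The pads swing forward as they close: fully open they stand 13 mm farther back than shut.
Start: joints at [-1.164, 0.689, -0.195, 1.565, 0.157, 0.902, -0.215], TCP at [0.228, 0.582, 0.196] pointing down, gripper open.
Joint ranges: [-3.01, 3.01], [-0.46, 2.08], [-1.47, 1.51], [0.13, 2.56], [-1, 4.14], [0.04, 2.09], [-2.66, 2.66]. Speed limits (rad/s): [2.57, 2.57, 3.14, 3.14, 3.14, 3.14, 3.14].

INTERFACE

Orientations are given as [roll, pitch, yaw] about the fixed x, y, z axes, in that order (R = Rz(yaw) Ry(pitch) Rx(roll)).
In Python, from rig import arm gives the robot as it stands.
- The arm moves only by the tool servo_tool, never from a script. Its argument "commands" is a list of rows, each a list of 3 entries, a list of its own where there are three numbers: the finger opening in cm, from 0 to 8.54, then the shift along the tool's x, y, z in cm, then the turn, a rotation vector about the tool's x, y, z in degrees. In form: [[claw, [dx, dy, dz], [rx, ry, rz]], ...]. A call has 1 to 20 rows; each row shifts and turns the commanded pose from where the row before left it, along the tool's axes as they then stand; what a row does not reach is not made up. A row lasts 1/8 s, in which the tool goes at most 62.5 mm and 10.7 degrees, less where a joint would pass 70% of its speed; a pose out of reach is approached as far as the arm can. A call is refused whole if a number of a shift passes 6.25 or a number of a turn 10.7, either way. A call with a gripper value outside its range is refused whole. The fingers move at their own pace and stop on an object; "force" is the grip in N (left out, the last holds). Time passes only in rows, so rows that do not move let the fingers close. It gives the time, the measured TCP pose, the force and the opening at its end, in the units of the state.
- arm.observe(): the state, without advancing time (a new reading comes with each control period).
- arm.grab_frame(name): name is "scene" or "side" or "wrist"; returns a dict with "img" (480x640x3 uint8, red, green, blue), "K" (3x3 intrinsics, pixels), "origin" and "attitude" of the camera in the world; the wrist camera has in their place "T_tool_cam" (4x4, takes a point from camera to tool coordinates, whose origin is the TCP and whose axes are the tool frame's). Camera axes: x right, y up, looking along -z (the intrinsics and any distortion apply to the point x, -y, -z); pixel columns grow to the right and rows downward; lengths in m; the calibration is good to about 2 mm. A picture is of the moment at which its call begins: read the wrist's pose just before it. There is no depth.
- arm.sign_off(): hands the job in, once; it reports no verdict.
The state is a dict: "time_s": time; "joint_pos": joint angles; "dq": joint speeds; "tau": joint torques, N m; "eef_pos": TCP position; "tcp_rot": TCP orientation; "force": force on the tool from outside, world axes, zero at the start; "moment": the same for the moment, N m; "opening": finger opening in m.
Only numpy, scipy, OpenCV 4.12 (cv2) and the standard library are available. Lean on these libraries where they do the work, as an engineer would, in place of code of your own. Each camera call takes 0.05 s, during which the arm holds its last target. There are 200 camera calls.

TASK

Make up the two gel kits from the things on the bench: the white comb and the white green-capped buffer bottle go into the blue casting tray, the tweezers, the timer and the brown stain bottle into the yellow staining tray. Set each thing down flat in the nest made for it, with the bottles upright in the round wells and never tipped over. The clear comb and the black marker are not needed: leave them where they lie.

Things in the scene. Friction and masses are not known exactly. Their poses are not given: they have to be found in the camera images.
- tray_casting: Blue casting tray: fixed plate 160 x 204 x 8 mm, origin under its centre, dark nest floors at z 8. In mm: comb nest centre (-52, 0), inside 46 x 134, L-shaped corner ribs 3 thick, 8 high, long sides open over the middle 90; bottle well centre (32, -50), inside diameter 80, ring wall 3 thick, 16 high; square nest (34, 53) holds a fixed white weighing boat, 16 high.
- tray_staining: Yellow staining tray: fixed plate 160 x 204 x 8 mm, origin under its centre, dark nest floors at z 8. In mm: tweezers nest centre (-52, 0), inside 26 x 146; timer nest centre (34, 53), inside 80 x 80; both have L-shaped corner ribs 3 thick, 8 high, sides open over the middle 100 and 55; bottle well centre (32, -50), inside diameter 71, ring wall 3 thick, 16 high.
- bottle_buffer: White plastic buffer bottle with a green screw cap and paper label, 65 mm wide, 130 mm tall, 0.2 to 0.4 kg, upright on the open bench. Origin at the centre of its underside, z up. The cap is 30 mm across from 114 to 130 mm height and can be gripped.
- bottle_stain: Small brown (amber) glass stain bottle with a black screw cap and paper label, 56 mm wide, 110 mm tall, 0.12 to 0.24 kg, upright on the open bench. Origin at the centre of its underside, z up. The cap is 26 mm across from 94 to 110 mm height and can be gripped.
- comb_white: White gel comb lying flat, a straight bar with teeth on one long side, 30 (x) by 118 (y) by 9 (z) mm. Origin at the centre of its underside, y along its length, z up.
- tweezers: Steel tweezers lying on their side, rigid, 9 (x) by 130 (y) by 13 (z) mm. Origin at the centre of the underside, y along the length, z up.
- timer: White square lab timer with three small keys, lying face up, 62 (x) by 62 (y) mm, sides 14 mm high. Origin at the centre of its underside, z up.
- comb_clear: Clear, glassy grey gel comb lying flat, 30 (x) by 110 (y) by 8 (z) mm; not part of these kits. Origin at the centre of its underside, y along its length.
- marker_black: Felt marker with white-grey barrel and black cap, 13 (x) by 135 (y) by 16 (z) mm; not part of these kits. Origin at the centre of its underside, y along its length.
There are look-alikes about, which are no part of the job. Leave any orange look-alike of the comb_white alone.

How it is judged:
At the end, for the whole second after the job is handed in: The five things at rest in their own nests, each within 12 mm of the nest's centre along both tray axes, underside within 4 mm of the tray top, tilt under 0.05 rad (bottles 0.08), comb and tweezers within 0.25 rad, timer within 0.3 rad of square; clear comb and marker within 20 mm of their starts (x of comb_white in the frame of tray_casting between -0.064 and -0.04 m and y of comb_white in the frame of tray_casting between -0.012 and 0.012 m and z of comb_white in the frame of tray_casting between 0.004 and 0.012 m and angle between each of comb_white, tweezers, timer's own z axis and vertical below 0.05 rad and linear speed of each of comb_white, bottle_buffer, tweezers, timer, bottle_stain below 0.02 m/s and angle between the y axis of comb_white and the y axis of tray_casting, either way round below 0.25 rad and x of bottle_buffer in the frame of tray_casting between 0.02 and 0.044 m and y of bottle_buffer in the frame of tray_casting between -0.062 and -0.038 m and z of bottle_buffer in the frame of tray_casting between 0.004 and 0.012 m and angle between each of bottle_buffer, bottle_stain's own z axis and vertical below 0.08 rad and x of tweezers in the frame of tray_staining between -0.064 and -0.04 m and y of tweezers in the frame of tray_staining between -0.012 and 0.012 m and z of tweezers in the frame of tray_staining between 0.004 and 0.012 m and angle between the y axis of tweezers and the y axis of tray_staining, either way round below 0.25 rad and x of timer in the frame of tray_staining between 0.022 and 0.046 m and y of timer in the frame of tray_staining between 0.041 and 0.065 m and z of timer in the frame of tray_staining between 0.004 and 0.012 m and (angle between the x axis of timer and the x axis of tray_staining, either way round below 0.3 rad or angle between the y axis of timer and the x axis of tray_staining, either way round below 0.3 rad) and x of bottle_stain in the frame of tray_staining between 0.02 and 0.044 m and y of bottle_stain in the frame of tray_staining between -0.062 and -0.038 m and z of bottle_stain in the frame of tray_staining between 0.004 and 0.012 m and distance of each of comb_clear, marker_black from where it was at the start of the episode below 0.02 m); the robot touches nothing.
It fails at once if the clear comb or the black marker is pushed or carried away (more than 40 mm) (distance of any of comb_clear, marker_black from where it was at the start of the episode above 0.04 m).
It fails at once if a bottle is tipped over (tilted more than 0.7 rad) (angle between any of bottle_buffer, bottle_stain's own z axis and vertical above 0.7 rad).
It also fails if it takes over 131 s, if anything falls off the work surface, if the arm or the gripper's body presses on something with over 40 N, if the wrist force passes 120 N, or if a joint passes its speed limit or range.

## Working session

There is one attempt and no reset: what is moved stays moved. The work goes in short steps, Python scripts to look and compute and a tool call to move; the robot and the scene stay as the last step left them, time stands still between calls to the robot, and variables do not carry over. Pictures are saved under pics/ and viewed, about 12 in all and at most 16, crops included, and the job is handed in when it is done.

Besides the shell and the picture viewer there is one more tool, called after "Request:" as name(argument=value, ...) on one line, values as JSON. servo_tool: Moves the arm, as the interface text tells. Its arguments: {"type":"object","properties":{"commands":{"type":"array","items":{"type":"array"}},"force":{"type":"number"}},"required":["commands"]}

```bash
mkdir -p pics; ls; python3 - <<'E'
from rig import arm
import cv2,json
s=arm.observe();print({k:s[k] for k in('time_s','eef_pos','tcp_rot','opening')})
for n in('scene','side'):
    f=arm.grab_frame(n);print(n,f['K'],f['origin'],f['attitude'],[k for k in f])
    cv2.imwrite(f'pics/{n}0.png',f['img'][:,:,::-1])
f=arm.grab_frame('wrist');print(f['K'],f['T_tool_cam'])
cv2.imwrite('pics/wrist0.png',f['img'][:,:,::-1])
E
```

```text
pics
{'time_s': 0.0, 'eef_pos': array([0.22743015, 0.58135068, 0.19534626]), 'tcp_rot': array([3.14142886e+00, 1.91260609e-03, 1.19813634e+00]), 'opening': 0.08535431526969384}
scene [[579.75690248   0.         329.14178776]
 [  0.         579.75690248 238.43862175]
 [  0.           0.           1.        ]] [-0.40819169  1.22117719  0.80615035] [ 1.12132774 -0.01251745 -2.49811414] ['img', 'K', 'origin', 'attitude']
side [[459.68369462   0.         324.77812169]
 [  0.         459.68369462 243.93777163]
 [  0.           0.           1.        ]] [ 4.93334842e-05 -8.06428318e-01  6.77765813e-01] [ 0.95234778  0.01091533 -0.5711264 ] ['img', 'K', 'origin', 'attitude']
[[368.23665313   0.         326.21501254]
 [  0.         368.23665313 238.94235483]
 [  0.           0.           1.        ]] [[ 9.99998963e-01 -1.43678826e-03 -1.00669378e-04 -1.46589609e-03]
 [-1.40457223e-03 -9.57327697e-01 -2.89001223e-01 -7.26062402e-02]
 [ 3.18859982e-04  2.89001064e-01 -9.57328723e-01 -1.78264019e-01]
 [ 0.00000000e+00  0.00000000e+00  0.00000000e+00  1.00000000e+00]]
```

View pics/scene0.png

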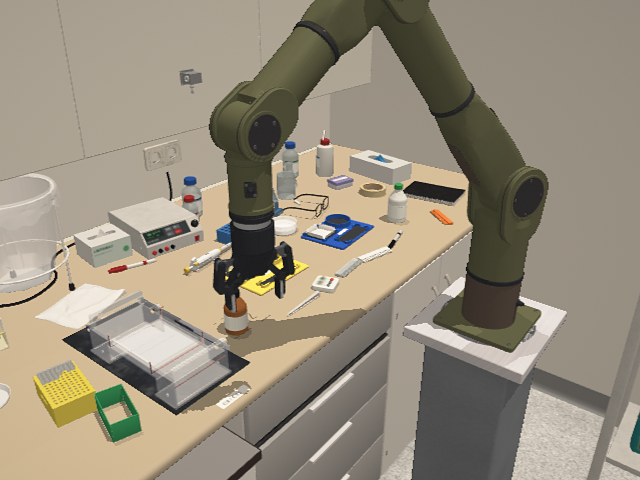

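View pics/side0.png

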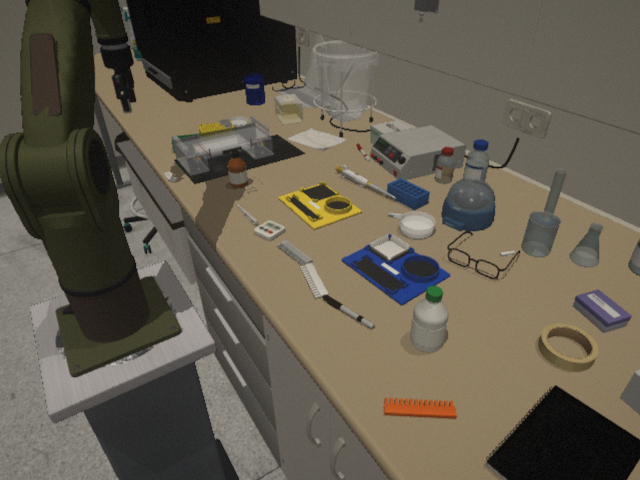

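Side view: stain bottle (237,172), tweezers (247,215), timer (268,230), grey comb (295,252), white comb (313,278), marker (348,310), buffer bottle (430,320), trays at (320,205) and (396,265), orange comb (420,408). I'll enlarge it to get exact pixels.

```bash
cat > h.py <<'E'
import numpy as np,cv2
from scipy.spatial.transform import Rotation as R
def cam(f,s=None):
    if 'origin' in f: return R.from_euler('xyz',f['attitude']).as_matrix(),np.array(f['origin'])
    Rt=R.from_euler('xyz',s['tcp_rot']).as_matrix();T=f['T_tool_cam']
    return Rt@T[:3,:3],Rt@T[:3,3]+s['eef_pos']
def ray(K,C,uv):
    uv=np.atleast_2d(uv).astype(float)
    d=np.c_[(uv[:,0]-K[0,2])/K[0,0],-(uv[:,1]-K[1,2])/K[1,1],-np.ones(len(uv))]@C[0].T
    return C[1],d
def plane(K,C,uv,z):
    o,d=ray(K,C,uv);return o+d*((z-o[2])/d[:,2])[:,None]
def tri(rays):
    A=0;b=0
    for o,d in rays:
        d=d/np.linalg.norm(d);P=np.eye(3)-np.outer(d,d);A=A+P;b=b+P@o
    return np.linalg.solve(A,b)
def proj(K,C,p):
    q=(np.atleast_2d(p)-C[1])@C[0];return np.c_[K[0,2]-K[0,0]*q[:,0]/q[:,2],K[1,2]+K[1,1]*q[:,1]/q[:,2]]
E
python3 - <<'E'
import cv2
a=cv2.imread('pics/side0.png')[140:360,160:460];cv2.imwrite('pics/sc.png',cv2.resize(a,None,fx=2.6,fy=2.6,interpolation=3))
a=cv2.imread('pics/scene0.png')[170:415,180:460];cv2.imwrite('pics/cc.png',cv2.resize(a,None,fx=2.4,fy=2.4,interpolation=3))
E
```

```text
(no output)
```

View pics/sc.png

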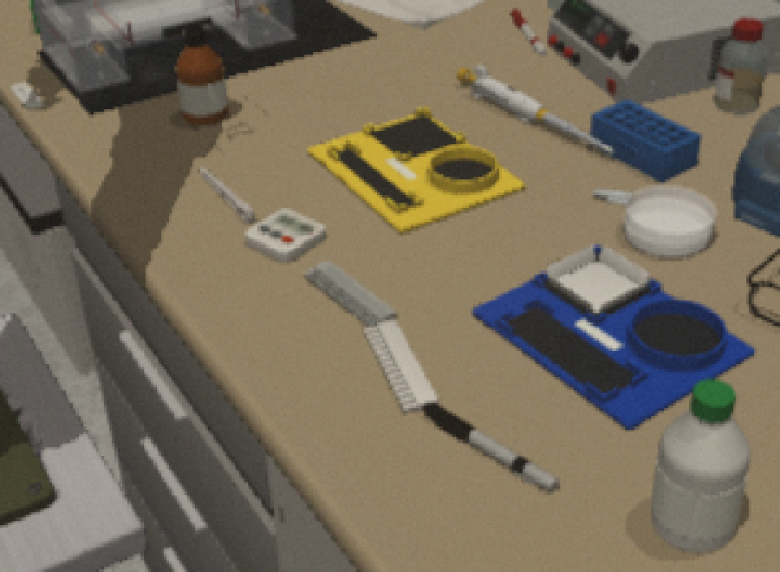

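View pics/cc.png

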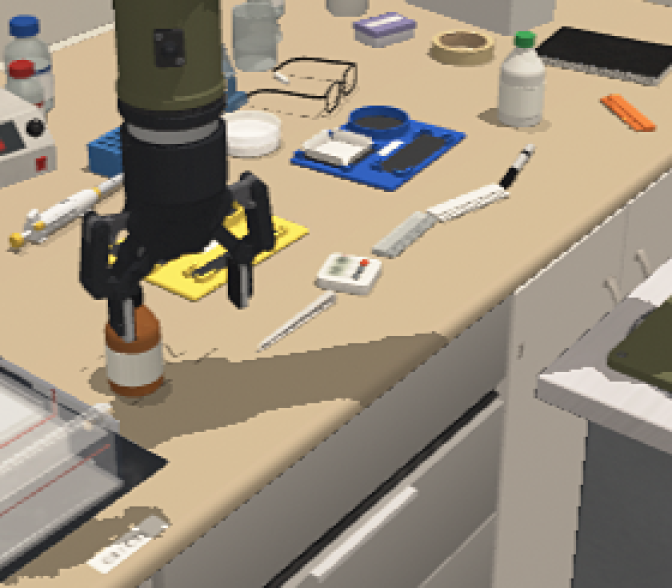

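Side crop: order along the front edge is stain bottle, tweezers, timer, clear comb, white comb, marker, with the last three touching end to end. Now rough world positions, triangulating from both views where I can.

```bash
python3 - <<'E'
from rig import arm
from h import *
np.set_printoptions(precision=4,suppress=True)
S=arm.grab_frame('side');C=arm.grab_frame('scene')
cS,cC=cam(S),cam(C)
P={'stain_bot':((203,118),None,0),'tweez_a':((203,170),(262,347),.013),'tweez_b':((248,217),(334,296),.013),'timer':((286,231),(348,270),.014),
'clear_a':((320,265),(387,250),.008),'clear_b':((386,322),(432,215),.008),'white_a':((388,325),None,.009),'white_b':((422,405),(500,190),.009),
'mark_a':((430,407),None,.01),'mark_b':((553,486),(530,150),.01),'buf_cap':((714,384),(525,36),.13),
'blue1':((474,315),(295,152),.008),'blue2':((630,425),(388,188),.008),'blue3':((753,350),(465,132),.008),
'yel1':((308,154),None,.008),'yel2':((402,230),(310,226),.008),'yel3':((523,185),None,.008),'yel_r4':((420,110),None,.008),'boat':((598,250),None,.02)}
for n,(a,b,z) in P.items():
    a=np.array(a)/2.6+[160,140];p=plane(S['K'],cS,a,z)[0];t=None
    if b:
        b=np.array(b)/2.4+[180,170];o1,d1=ray(S['K'],cS,a);o2,d2=ray(C['K'],cC,b);t=tri([(o1,d1[0]),(o2,d2[0])])
    print(n,p,t)
s=arm.observe();w=arm.grab_frame('wrist');K=w['K'];cw=cam(w,s)
print(plane(K,cw,[(0,0),(640,0),(640,480),(0,480),(320,240)],0))
E
```

```text
stain_bot [0.4539 0.4126 0.    ] None
tweez_a [0.396  0.2786 0.013 ] [0.4008 0.2944 0.0023]
tweez_b [0.3957 0.1653 0.013 ] [0.3986 0.1736 0.0069]
timer [0.4156 0.119  0.014 ] [0.4172 0.1234 0.0104]
clear_a [0.4195 0.0553 0.008 ] [0.4158 0.0525 0.0079]
clear_b [ 0.4265 -0.0576  0.008 ] [ 0.4253 -0.0567  0.0053]
white_a [ 0.4251 -0.0635  0.009 ] None
white_b [ 0.3928 -0.1717  0.009 ] [ 0.3944 -0.168   0.0043]
mark_a [ 0.3965 -0.1784  0.01  ] None
mark_b [ 0.4265 -0.3062  0.01  ] [ 0.4291 -0.3015  0.0023]
buf_cap [ 0.5027 -0.38    0.13  ] [ 0.4965 -0.3831  0.1304]
blue1 [ 0.4993 -0.0933  0.008 ] [ 0.5748 -0.0358  0.0036]
blue2 [ 0.522  -0.2847  0.008 ] [ 0.5966 -0.2134 -0.0793]
blue3 [ 0.6752 -0.2704  0.008 ] [ 0.581  -0.3184  0.0268]
yel1 [0.5118 0.2535 0.008 ] None
yel2 [0.5185 0.0636 0.008 ] [0.5191 0.0643 0.0076]
yel3 [0.6725 0.0659 0.008 ] None
yel_r4 [0.6724 0.272  0.008 ] None
boat [ 0.649  -0.0874  0.02  ] None
[[-0.0471  0.3761  0.    ]
 [ 0.1592  0.9052  0.    ]
 [ 0.7248  0.8312  0.    ]
 [ 0.4186  0.042   0.    ]
 [ 0.2632  0.559   0.    ]]
```

View pics/wrist0.png

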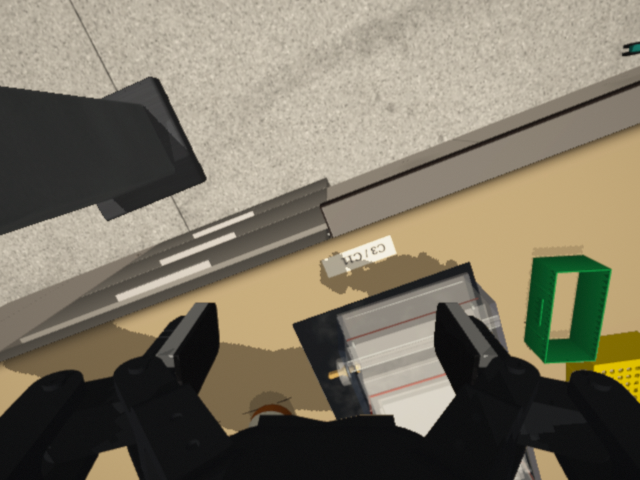

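Wrist view: the camera looks along tool +y, with the gripper covering the lower part of the image. I'll move to a spot looking over the bench.

Request:
servo_tool(commands=[[8.5,[0,0,-5.2],[0,0,0]],[8.5,[0,0,-5.2],[0,0,0]],[8.5,[-2.34,4.49,0],[0,0,0]],[8.5,[-2.34,4.49,0],[0,0,0]],[8.5,[-2.34,4.49,0],[0,0,0]],[8.5,[-2.34,4.49,0],[0,0,0]],[8.5,[-2.34,4.49,0],[0,0,0]],[8.5,[-2.34,4.49,0],[0,0,0]],[8.5,[-2.34,4.49,0],[0,0,0]],[8.5,[-2.34,4.49,0],[0,0,0]],[8.5,[-2.34,4.49,0],[0,0,0]],[8.5,[-2.34,4.49,0],[0,0,0]],[8.5,[0,0,0],[0,0,-10.65]],[8.5,[0,0,0],[0,0,-10.65]],[8.5,[0,0,0],[0,0,0]]])

```text
time_s: 2.17
eef_pos: [0.5605, 0.2005, 0.3001]
tcp_rot: [-3.141, -0.0, 1.568]
force: [0.2, -0.1, -0.6]
opening: 0.0847
```

```bash
cat > snap.py <<'E'
import sys,pickle,cv2
from rig import arm
n=sys.argv[1];s=arm.observe();f=arm.grab_frame('wrist')
pickle.dump((s,f),open(f'pics/{n}.pkl','wb'));cv2.imwrite(f'pics/{n}.png',f['img'][:,:,::-1]);print(s['time_s'],s['eef_pos'],s['tcp_rot'],s['opening'])
E
python3 snap.py A
```

```text
2.175 [0.56049431 0.200451   0.30005912] [-3.14111553e+00 -4.31848716e-04  1.56760843e+00] 0.08473151191363633
```

Request:
servo_tool(commands=[[8.5,[-5,0,0],[0,0,0]],[8.5,[-5,0,0],[0,0,0]],[8.5,[-5,0,0],[0,0,0]],[8.5,[-5,0,0],[0,0,0]],[8.5,[0,0,0],[0,0,0]],[8.5,[0,0,0],[0,0,0]]])

```text
time_s: 2.98
eef_pos: [0.5603, 0.0015, 0.3003]
tcp_rot: [3.141, -0.001, 1.568]
force: [-0.4, 0.5, 0.4]
opening: 0.085
```

```bash
python3 snap.py B
```

```text
2.975 [0.56034312 0.00149958 0.30032835] [ 3.14130954e+00 -8.96998953e-04  1.56835476e+00] 0.08496464278745033
```

Request:
servo_tool(commands=[[8.5,[-6,0,0],[0,0,0]],[8.5,[-6,0,0],[0,0,0]],[8.5,[-6,0,0],[0,0,0]],[8.5,[-6,0,0],[0,0,0]],[8.5,[0,0,0],[0,0,0]],[8.5,[0,0,0],[0,0,0]]])

```text
time_s: 3.78
eef_pos: [0.5608, -0.2371, 0.3]
tcp_rot: [3.141, -0.002, 1.572]
force: [0.4, 0.3, 0.0]
opening: 0.085
```

```bash
python3 snap.py C; python3 -c "
import cv2
a=[cv2.resize(cv2.imread(f'pics/{n}.png')[:400],(400,250),interpolation=cv2.INTER_AREA) for n in 'AC']
cv2.imwrite('pics/AC.png',cv2.vconcat(a))"
```

```text
3.775 [ 0.56084834 -0.23707502  0.30002861] [ 3.14129027e+00 -1.90419224e-03  1.57160733e+00] 0.0850365894818923
```

View pics/B.png

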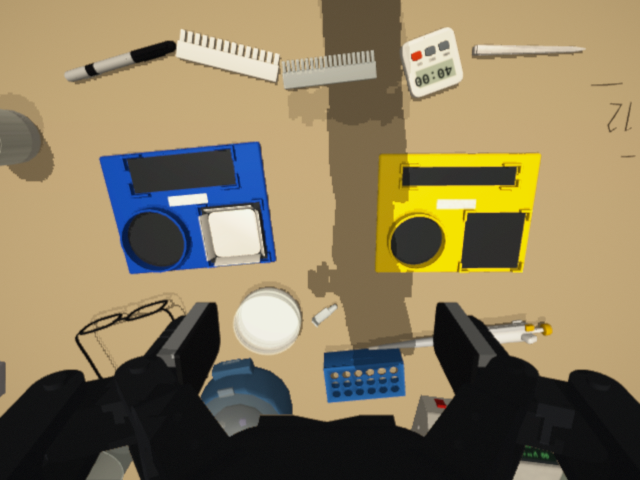

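View pics/AC.png

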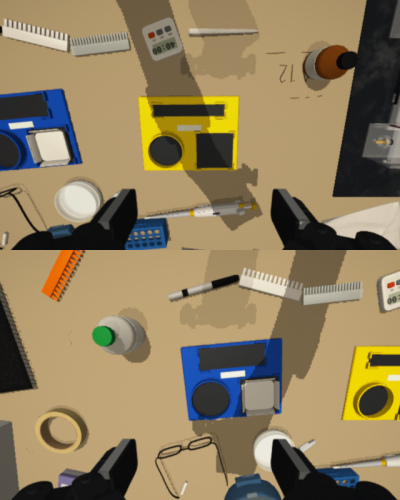

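B shows marker (120,60), white comb (228,55), clear comb (330,70), timer (433,62), tweezers (528,49), blue tray (187,207) and yellow tray (458,212). A and C also show the stain cap at about (550,98) and the buffer cap at about (165,135). Next I'll segment and triangulate.

```bash
cat > seg.py <<'E'
from h import *
import pickle
np.set_printoptions(precision=4,suppress=True)
W={n:pickle.load(open(f'pics/{n}.pkl','rb')) for n in 'ABC'}
V={n:(f['K'],cam(f,s)) for n,(s,f) in W.items()}
def comps(n,lo,hi,roi,minA=40):
    h=cv2.cvtColor(W[n][1]['img'],cv2.COLOR_RGB2HSV);m=cv2.inRange(h,lo,hi);z=np.zeros_like(m);x0,y0,x1,y1=roi;z[y0:y1,x0:x1]=m[y0:y1,x0:x1]
    c,_=cv2.findContours(z,cv2.RETR_EXTERNAL,cv2.CHAIN_APPROX_NONE);return sorted([k for k in c if cv2.contourArea(k)>minA],key=cv2.contourArea,reverse=True)
def rect(n,c,z):
    p=plane(*V[n],c.reshape(-1,2),z)[:,:2];(ctr,wh,a)=cv2.minAreaRect((p*1000).astype(np.float32))
    w,h=wh
    if w<h: w,h,a=h,w,a+90
    return np.array(ctr)/1000,w,h,(a+90)%180-90   # a: angle of long side from world x
if __name__=='__main__':
    for nm,lo,hi in(('blue',(105,130,40),(125,255,255)),('yellow',(24,150,60),(34,255,255))):
        for n in 'ABC':
            c=comps(n,lo,hi,(0,80,640,300),3000)
            if c: x,y,w,h=cv2.boundingRect(c[0]);print(nm,n,(x,y,w,h),rect(n,c[0],.008))
    for n in 'ABC':
        for c in comps(n,(0,0,175),(179,45,255),(0,0,640,110),60): 
            M=cv2.moments(c);print('white',n,cv2.boundingRect(c),np.array([M['m10'],M['m01']])/M['m00'],rect(n,c,.009))
    for nm,n,lo,hi in(('stain cap','A',(0,0,0),(179,255,60)),('buf cap','C',(45,100,50),(80,255,255)),('brown','A',(3,150,40),(15,255,200))):
        roi=(520,70,640,130) if n=='A' else (80,90,260,190)
        for c in comps(n,lo,hi,roi,40): print(nm,n,cv2.boundingRect(c),cv2.minEnclosingCircle(c))
E
python3 seg.py
```

```text
blue A (0, 143, 131, 130) (array([ 0.59  , -0.1648]), 182.59800720214844, 157.93603515625, -84.75623416900635)
blue B (100, 142, 176, 132) (array([ 0.5911, -0.1773]), 203.5551300048828, 158.50489807128906, -84.82306957244873)
blue C (289, 141, 162, 132) (array([ 0.5914, -0.1779]), 201.3036346435547, 160.1669921875, -84.76151037216187)
yellow A (221, 153, 161, 120) (array([0.5973, 0.1681]), 202.02850341796875, 159.39671325683594, -89.7240651845932)
yellow B (375, 153, 166, 120) (array([0.5971, 0.1674]), 203.46231079101562, 159.3912811279297, 89.9384765625)
yellow C (548, 154, 92, 119) (array([0.5973, 0.1274]), 158.5523681640625, 127.37812042236328, 0.2610090970993042)
white A (4, 31, 104, 51) [55.679  57.8299] (array([ 0.4067, -0.1137]), 117.15533447265625, 29.109569549560547, 76.76644897460938)
white A (302, 46, 109, 7) [341.0235  48.8615] (array([0.4003, 0.2334]), 124.49559020996094, 6.248920440673828, 89.89896392822266)
white B (403, 28, 60, 69) [432.1249  61.8875] (array([0.4146, 0.1232]), 61.674354553222656, 61.526737213134766, -71.03613662719727)
white B (176, 30, 103, 52) [227.
[... 809 characters left out ...]
88, 0.1104]), 62.981483459472656, 31.66189193725586, 13.944255828857422)
white C (486, 55, 87, 32) [522.249   74.4382] (array([ 0.4219, -0.0021]), 99.93412017822266, 25.80902099609375, -77.41380786895752)
white C (300, 54, 38, 14) [315.4625  60.6427] (array([ 0.4121, -0.2473]), 43.96979904174805, 6.874367713928223, -75.26216793060303)
white C (269, 66, 22, 11) [279.8191  70.7967] (array([ 0.4241, -0.2931]), 25.30607032775879, 6.907167911529541, -75.32755851745605)
stain cap A (538, 70, 102, 60) ((592.7474975585938, 99.5), 54.85940933227539)
buf cap C (147, 122, 37, 32) ((165.3267364501953, 137.43069458007812), 18.854806900024414)
brown A (520, 72, 38, 55) ((535.5, 100.0), 29.415231704711914)
```

```bash
python3 - <<'E'
from seg import *
from rig import arm
def T(*nv):
    return tri([(lambda r:(r[0],r[1][0]))(ray(*V[n],uv)) for n,uv in nv])
print('comb',T(('A',(55.7,57.8)),('B',(227.1,57.4))))
print('tweez ends',T(('A',(302,49)),('B',(475,49))),T(('A',(411,49)),('B',(583,49))))
k={n:cv2.boxPoints(cv2.minAreaRect(comps(n,(105,130,40),(125,255,255),(0,80,640,300),3000)[0])) for n in 'BC'}
y={n:cv2.boxPoints(cv2.minAreaRect(comps(n,(24,150,60),(34,255,255),(0,80,640,300),3000)[0])) for n in 'AB'}
for i in range(4): print('blue corner',T(('B',k['B'][i]),('C',k['C'][i])),'yellow',T(('A',y['A'][i]),('B',y['B'][i])))
S=arm.grab_frame('side');V['S']=(S['K'],cam(S))
S=arm.grab_frame('scene');V['X']=(S['K'],cam(S))
print('buf cap C',plane(*V['C'],(163,138),.13),'tri',T(('C',(163,138)),('S',np.array((714,386))/2.6+[160,140])))
print('timer tri',T(('B',(432,62)),('S',np.array((286,231))/2.6+[160,140])))
print('stain cap',plane(*V['A'],(559,98),.11),T(('A',(559,98)),('S',(235.8,157))))
print(proj(*V['S'],[0.4539,.4126,0]))
print(arm.observe()['joint_pos'])
a=W['A'][1]['img'][50:150,480:600,::-1];b=W['C'][1]['img'][85:185,100:220,::-1]
cv2.imwrite('pics/caps.png',cv2.resize(cv2.hconcat([a,b]),None,fx=3,fy=3,interpolation=cv2.INTER_NEAREST))
E
```

```text
comb [ 0.4088 -0.1149  0.0085]
tweez ends [0.4005 0.1713 0.0101] [0.4002 0.297  0.0077]
blue corner [ 0.5213 -0.2856  0.004 ] yellow [ 0.5182  0.0631 -0.0088]
blue corner [ 0.503  -0.0799 -0.0102] yellow [0.5175 0.2673 0.0069]
blue corner [ 0.6502 -0.0654  0.0341] yellow [0.6598 0.267  0.0501]
blue corner [ 0.6659 -0.2715  0.0474] yellow [0.6652 0.0628 0.0358]
buf cap C [[ 0.4969 -0.3875  0.13  ]] tri [ 0.4968 -0.3853  0.1349]
timer tri [0.4156 0.1215 0.013 ]
stain cap [[0.4608 0.417  0.11  ]] [0.4617 0.4278 0.0886]
[[238.0773 185.3849]]
[ 0.4747  0.5688 -0.2671  1.4696  0.1569  1.1242  1.7536]
```

View pics/caps.png

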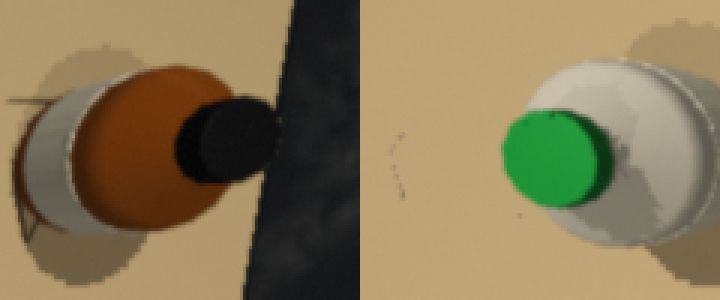

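Caps: the buffer cap's top disc is at (163,137) in C, giving about (0.4965,-0.3875). The stain cap's is at (560,96) in A, giving about (0.459,0.418). Going for the buffer bottle first.

Request:
servo_tool(commands=[[8.5,[-5.0,-2.15,0],[0,0,0]],[8.5,[-5.0,-2.15,0],[0,0,0]],[8.5,[-5.0,-2.15,0],[0,0,0]],[7,[0,0,5],[0,0,0]],[7,[0,0,5],[0,0,0]],[7,[0,0,4],[0,0,0]],[7,[0,0,0],[0,0,0]],[7,[0,0,0],[0,0,0]]], force=40)

```text
time_s: 4.92
eef_pos: [0.4972, -0.3892, 0.162]
tcp_rot: [3.139, 0.001, 1.571]
force: [1.1, 0.4, 0.3]
opening: 0.0698
```

```bash
python3 snap.py D
```

```text
4.925 [ 0.49721085 -0.38916227  0.16197778] [3.13885988e+00 1.28597250e-03 1.57100188e+00] 0.0698481914046806
```

View pics/D.png

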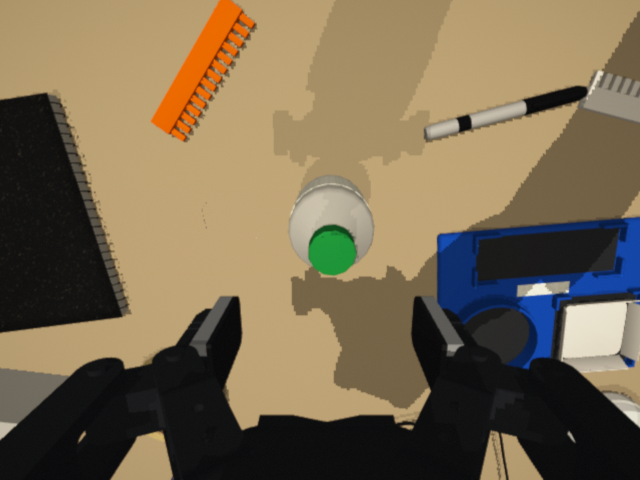

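The cap top is at (332,250), about 2 mm off in each axis. Correcting, descending and gripping.

Request:
servo_tool(commands=[[7,[0.2,-0.2,2.5],[0,0,0]],[7,[0,0,2.5],[0,0,0]],[7,[0,0,0],[0,0,0]],[2,[0,0,0],[0,0,0]],[2,[0,0,0],[0,0,0]],[2,[0,0,0],[0,0,0]],[2,[0,0,0],[0,0,0]],[2,[0,0,0],[0,0,0]],[2,[0,0,0],[0,0,0]],[2,[0,0,-1],[0,0,0]],[2,[0,0,-2],[0,0,0]],[2,[0,0,0],[0,0,0]]], force=60)

```text
time_s: 6.48
eef_pos: [0.4948, -0.3881, 0.1421]
tcp_rot: [3.138, 0.002, 1.57]
force: [1.0, 0.5, -0.4]
opening: 0.0202
```

The fingers closed to 20 mm, so they missed the cap. Looking.

```bash
python3 snap.py E; python3 -c "
import cv2;from rig import arm
s=arm.grab_frame('side')['img'][220:380,330:530,::-1]
w=cv2.imread('pics/E.png')[120:380,120:540]
cv2.imwrite('pics/E2.png',cv2.hconcat([w,cv2.resize(s,(325,260))]))"
```

```text
6.475 [ 0.49484514 -0.38812701  0.14208784] [3.13808012e+00 2.18671551e-03 1.56965396e+00] 0.020208136533293942
```

View pics/E2.png

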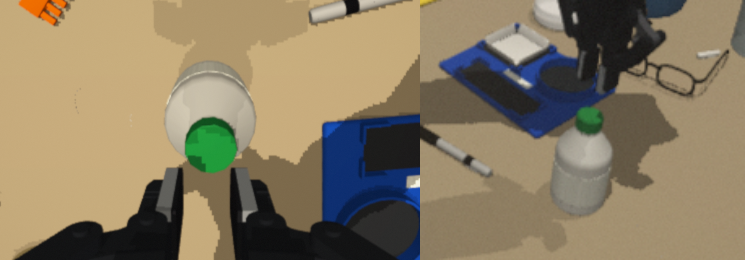

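```bash
python3 - <<'E'
from h import *
from rig import arm
import pickle
np.set_printoptions(precision=4,suppress=True)
f=arm.grab_frame('side');C=cam(f);x=arm.grab_frame('scene');X=cam(x)
s=arm.observe();p=s['eef_pos'];print(p)
for d in(0,.02,.04): print(proj(f['K'],C,p+[0,0,d]),proj(x['K'],X,p+[0,0,d]))
print('cap .4965,-.3875 top',proj(f['K'],C,[[.495,-.387,.13],[.495,-.387,.0]]),proj(x['K'],X,[[.495,-.387,.13],[.495,-.387,.0]]))
a=f['img'][225:325,385:485,::-1];b=x['img'][160:260,350:450,::-1]
cv2.imwrite('pics/F.png',cv2.resize(cv2.hconcat([a,b]),None,fx=4,fy=4,interpolation=cv2.INTER_NEAREST))
s,w=pickle.load(open('pics/E.pkl','rb'));c=cam(w,s)
print('cap in E',plane(w['K'],c,(331,265),.13),plane(w['K'],c,(331,265),.12))
E
```

```text
[ 0.4929 -0.387   0.1395]
[[434.0259 287.7925]] [[399.6688 181.3256]]
[[435.4768 279.107 ]] [[400.0619 175.6519]]
[[436.9702 270.1672]] [[400.4586 169.9268]]
cap .4965,-.3875 top [[434.198  291.4189]
 [425.7339 341.6945]] [[398.9508 183.8747]
 [396.5058 219.3825]]
cap in E [[ 0.4941 -0.3872  0.13  ]] [[ 0.498  -0.3871  0.12  ]]
```

View pics/F.png

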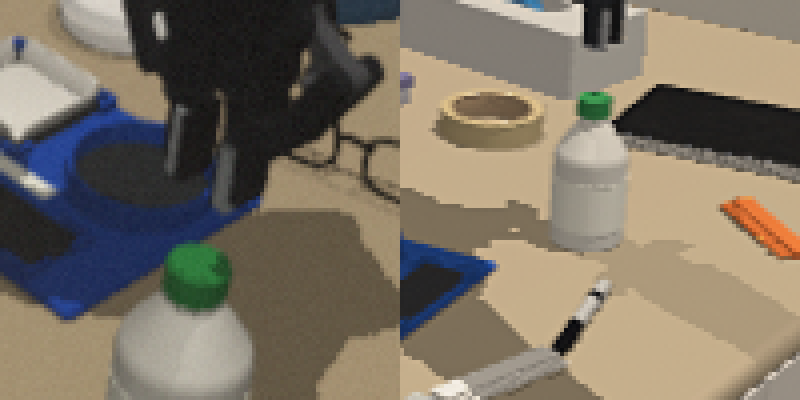

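Both fixed views show the fingertips at about z 0.172 while the reported TCP is 0.140. So the real tips sit about 32 mm behind the stated TCP. The bottle is untouched. I'll use the measured tip height and go deeper.

Request:
servo_tool(commands=[[7,[0,0,0],[0,0,0]],[7,[0,0,0],[0,0,0]],[7,[0,0,2],[0,0,0]],[7,[0,0,2],[0,0,0]],[7,[0,0,1.8],[0,0,0]],[7,[0,0,0],[0,0,0]],[1,[0,0,0],[0,0,0]],[1,[0,0,0],[0,0,0]],[1,[0,0,0],[0,0,0]],[1,[0,0,0],[0,0,0]],[1,[0,0,0],[0,0,0]],[1,[0,0,0],[0,0,0]]], force=60)

```text
time_s: 8.18
eef_pos: [0.4943, -0.3875, 0.0833]
tcp_rot: [3.14, 0.001, 1.57]
force: [-0.6, 1.5, 6.4]
opening: 0.0268
```

Request:
servo_tool(commands=[[1,[0,0,-1],[0,0,0]],[1,[0,0,-2],[0,0,0]],[1,[0,0,-2],[0,0,0]],[1,[0,0,0],[0,0,0]],[1,[0,0,0],[0,0,0]]])

```text
time_s: 8.8
eef_pos: [0.4927, -0.387, 0.1314]
tcp_rot: [-3.14, -0.001, 1.57]
force: [-1.3, 0.2, -3.3]
opening: 0.0269
```

```bash
python3 -c "
import cv2;from rig import arm
s=arm.grab_frame('side')['img'][225:355,365:495,::-1];x=arm.grab_frame('scene')['img'][145:245,345:445,::-1]
cv2.imwrite('pics/G.png',cv2.hconcat([cv2.resize(s,(400,400)),cv2.resize(x,(400,400))]))
s=arm.observe();print(s['force'],s['opening'],s['eef_pos'])"
```

```text
[ 0.44582717  0.20567898 -2.02744702] 0.026691449876560792 [ 0.49260856 -0.38683638  0.13106696]
```

View pics/G.png

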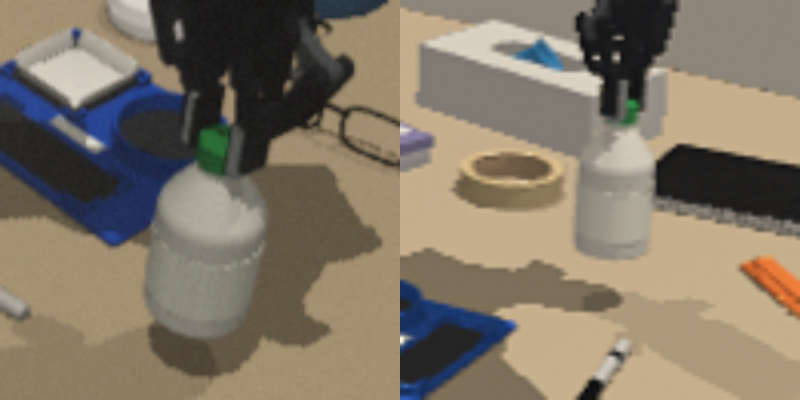

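The bottle is held upright and lifted (side view: shadow separated from its base). Carrying it to the blue well.

Request:
servo_tool(commands=[[1,[0,0,-2],[0,0,0]],[1,[1.6,1.35,0],[0,0,0]],[1,[3.2,2.7,0],[0,0,0]],[1,[3.2,2.7,0],[0,0,0]],[1,[3.2,2.7,0],[0,0,0]],[1,[3.2,2.7,0],[0,0,0]],[1,[1.8,1.35,0],[0,0,0]],[1,[0,0,0],[0,0,0]],[1,[0,0,0],[0,0,0]],[1,[0,0,0],[0,0,0]]])

```text
time_s: 10.15
eef_pos: [0.6272, -0.2282, 0.1521]
tcp_rot: [-3.14, 0.002, 1.566]
force: [0.1, 0.1, -2.2]
opening: 0.0268
```

```bash
python3 snap.py H; python3 -c "
import cv2;from rig import arm
s=arm.grab_frame('side')['img'][190:310,320:470,::-1]
w=cv2.imread('pics/H.png')[40:,100:580]
cv2.imwrite('pics/H2.png',cv2.hconcat([w[:400],cv2.resize(s,(320,400))]))"
```

```text
10.15 [ 0.62716454 -0.22816602  0.15208645] [-3.14042215e+00  1.59040303e-03  1.56631738e+00] 0.026780597585041636
```

View pics/H2.png

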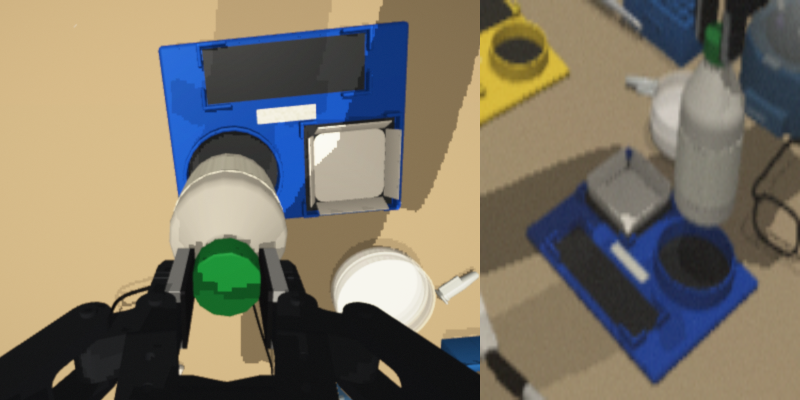

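Bottle is held centred, and the TCP is about 3.5 mm short in y. Correcting and lowering into the well.

Request:
servo_tool(commands=[[1,[0.35,0.15,0],[0,0,0]],[1,[0,0,1],[0,0,0]],[1,[0,0,2],[0,0,0]],[1,[0,0,1.5],[0,0,0]],[1,[0,0,0.7],[0,0,0]],[1,[0,0,0.5],[0,0,0]],[1,[0,0,0],[0,0,0]],[1,[0,0,0],[0,0,0]]])

```text
time_s: 11.25
eef_pos: [0.6306, -0.222, 0.0957]
tcp_rot: [3.14, 0.0, 1.57]
force: [0.4, 0.9, -2.4]
opening: 0.0272
```

Request:
servo_tool(commands=[[1,[-0.1,-0.2,0.3],[0,0,0]],[1,[0,0,0.1],[0,0,0]],[1,[0,0,0],[0,0,0]],[4,[0,0,0],[0,0,0]],[5,[0,0,0],[0,0,0]],[6,[0,0,0],[0,0,0]],[6,[0,0,0],[0,0,0]],[6,[0,0,0],[0,0,0]],[6,[0,0,-4],[0,0,0]],[6,[0,0,-6],[0,0,0]],[6,[0,0,0],[0,0,0]],[6,[0,0,0],[0,0,0]]])

```text
time_s: 12.75
eef_pos: [0.6277, -0.2229, 0.191]
tcp_rot: [-3.141, -0.0, 1.57]
force: [-0.5, 0.8, 0.0]
opening: 0.0599
```

```bash
python3 snap.py I; python3 - <<'E'
import pickle
from h import *
s,w=pickle.load(open('pics/I.pkl','rb'));c=cam(w,s)
m=cv2.inRange(cv2.cvtColor(w['img'],cv2.COLOR_RGB2HSV),(45,100,50),(80,255,255))
k=max(cv2.findContours(m,0,1)[0],key=cv2.contourArea);print(cv2.boundingRect(k));(u,v),r=cv2.minEnclosingCircle(k)
print(u,v,r,[plane(w['K'],c,(u,v),z)[0] for z in(.138,.134)],'target .6276 -.2246');print(s['joint_pos'])
E
```

```text
12.75 [ 0.62771214 -0.22288487  0.19097821] [-3.14113335e+00 -4.23322043e-05  1.56980392e+00] 0.05994178104425349
(308, 222, 43, 46)
328.16241455078125 244.78662109375 23.10761260986328 [array([ 0.62827939, -0.22330011,  0.138     ]), array([ 0.62955395, -0.2232785 ,  0.134     ])] target .6276 -.2246
[ 0.38050412  0.75414229 -0.21141924  1.4330154   0.17474669  0.97328268
  1.69606787]
```

The buffer bottle stands within about 1.5 mm of its well centre. Next, the white comb.

Request:
servo_tool(commands=[[6,[0,0,-3],[0,0,0]],[6,[2.2,-4.4,0],[0,0,0]],[6,[2.2,-4.4,0],[0,0,0]],[6,[2.2,-4.4,0],[0,0,0]],[6,[2.2,-4.4,0],[0,0,0]],[6,[2.1,-4.4,0],[0,0,0]],[6,[0,0,1],[0,0,10.3]],[6,[0,0,1],[0,0,10.3]],[6,[0,0,1],[0,0,10.3]],[6,[0,0,1],[0,0,10.3]],[6,[0,0,1],[0,0,10.3]],[6,[0,0,1],[0,0,10.3]],[6,[0,0,1],[0,0,10.3]],[6,[0,0,1],[0,0,10.3]],[6,[0,0,1],[0,0,10.4]],[6,[0,0,1],[0,0,10.4]],[6,[0,0,0],[0,0,0]],[6,[0,0,0],[0,0,0]]])

```text
time_s: 15.05
eef_pos: [0.4078, -0.1136, 0.1209]
tcp_rot: [3.141, 0.001, -0.228]
force: [-1.3, 0.4, -1.1]
opening: 0.06
```

```bash
cat > loc.py <<'E'
import pickle,sys
from h import *
np.set_printoptions(precision=4,suppress=True)
# loc.py name z  -> white blobs, pos in world, offset in tool xy, angle rel. to tool axes
n,z=sys.argv[1],float(sys.argv[2]);s,w=pickle.load(open(f'pics/{n}.pkl','rb'));c=cam(w,s)
m=cv2.inRange(cv2.cvtColor(w['img'],cv2.COLOR_RGB2HSV),(0,0,150),(179,50,255));m[400:]=0
Rt=R.from_euler('xyz',s['tcp_rot']).as_matrix()
for k in cv2.findContours(m,0,1)[0]:
    if cv2.contourArea(k)<150: continue
    p=plane(w['K'],c,k.reshape(-1,2),z);(ct,(a,b),g)=cv2.minAreaRect((p[:,:2]*1000).astype(np.float32))
    if a<b:a,b,g=b,a,g+90
    ct=np.array(ct)/1000;d=Rt.T@(np.r_[ct,z]-s['eef_pos'])
    print(cv2.boundingRect(k),ct,'len %.0f x %.0f ang %.1f'%(a,b,g%180),'tool dxy cm',d[:2]*100)
E
python3 snap.py J; python3 loc.py J .009
```

```text
15.05 [ 0.4077654  -0.11364348  0.12091333] [ 3.14143181e+00  1.22049661e-03 -2.28371014e-01] 0.06002519683774523
(0, 356, 111, 44) [ 0.1296 -0.2073] len 117 x 28 ang 0.2 tool dxy cm [-24.9574  15.4132]
(350, 338, 30, 42) [ 0.4139 -0.2493] len 47 x 10 ang 104.9 tool dxy cm [ 3.6839 13.0753]
(528, 221, 23, 59) [ 0.5751 -0.1788] len 50 x 12 ang 95.3 tool dxy cm [17.7914  2.5597]
(0, 202, 203, 174) [ 0.1951 -0.1399] len 187 x 166 ang 161.9 tool dxy cm [-20.1071   7.3731]
(305, 146, 39, 143) [ 0.4065 -0.1139] len 118 x 30 ang 76.8 tool dxy cm [-0.1078  0.0499]
(551, 110, 89, 123) [ 0.6242 -0.1266] len 81 x 67 ang 95.2 tool dxy cm [21.3928 -3.6403]
(267, 0, 84, 143) [ 0.422  -0.0032] len 97 x 30 ang 96.3 tool dxy cm [ -1.0997 -11.0868]
(0, 0, 109, 73) [0.2548 0.065 ] len 76 x 43 ang 153.1 tool dxy cm [-18.9279 -13.9416]
```

View pics/J.png

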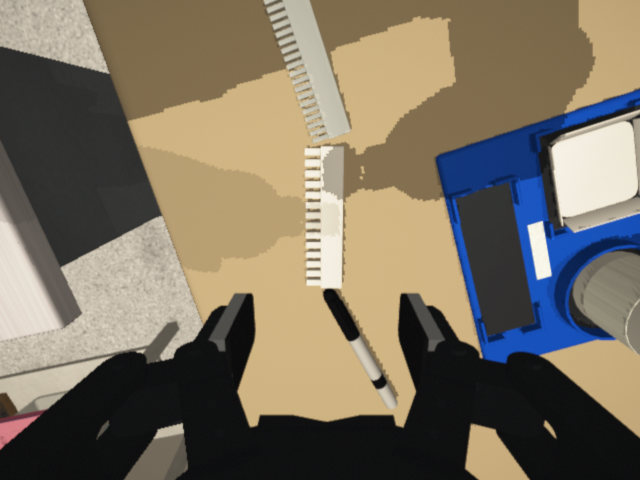

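The comb lies square in the jaws, centred to 1 mm at pixel (325,217), and the blue tray angle is confirmed. Descending.

Request:
servo_tool(commands=[[6,[-0.1,0.05,4.5],[0,0,0]],[6,[0,0,4.5],[0,0,0]],[6,[0,0,3],[0,0,0]],[6,[0,0,2],[0,0,0]],[6,[0,0,0.5],[0,0,0]],[6,[0,0,0],[0,0,0]],[6,[0,0,0],[0,0,0]]])

```text
time_s: 15.98
eef_pos: [0.4141, -0.1146, 0.0]
tcp_rot: [-3.138, 0.014, -0.215]
force: [-0.1, 0.8, 0.4]
opening: 0.0598
```

```bash
python3 snap.py K; python3 loc.py K .009 | grep -E "len 1[012]"; python3 - <<'E'
from rig import arm
s=arm.observe();print(s['joint_pos'],s['tau'],s['force'],s['eef_pos'],s['tcp_rot'])
import cv2
x=arm.grab_frame('side')['img'][200:320,260:380,::-1];w=cv2.imread('pics/K.png')
cv2.imwrite('pics/K2.png',cv2.hconcat([w[:, 100:540],cv2.resize(x,(360,480))]))
E
```

```text
15.975 [ 4.14141319e-01 -1.14582280e-01  6.01877387e-06] [-3.13753512  0.01355448 -0.21463531] 0.05975133758359274
(239, 0, 30, 11) [0.4118 0.0094] len 12 x 3 ang 6.4 tool dxy cm [ -2.8817 -12.0643]
[ 0.14130136  0.86515304  0.0419069   2.26673301 -0.99916918  0.04340383
  0.95357689] [ 2.31633143e-02 -4.54541302e+01  2.00475186e+00 -1.62218912e-01
  6.63300641e-03  4.74968506e-02 -2.47281388e-02] [ 0.13434637 -0.25658307  0.48822945] [ 4.14150028e-01 -1.14579737e-01 -1.55923121e-05] [-3.13759788  0.0135391  -0.21408117]
```

View pics/K2.png

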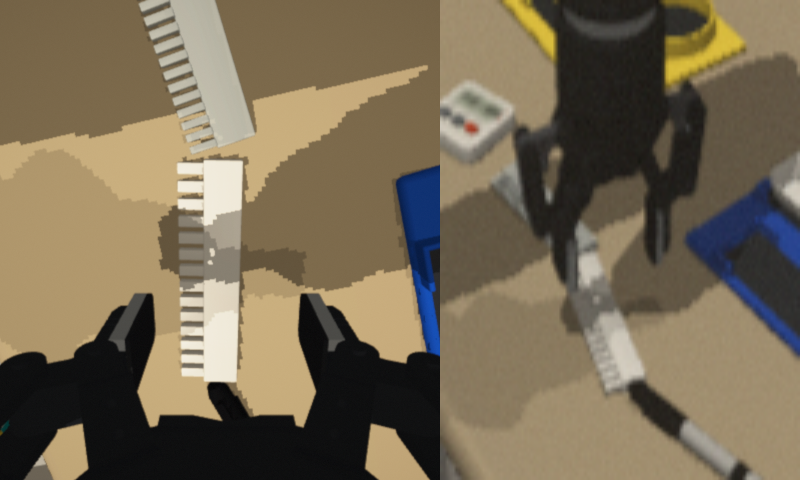

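Wrist joints 5 and 6 are at their limits (-1.0 and 0.04), so this close to the base the arm can't go lower with the tool vertical. The comb is untouched. Backing up and leaning the fingers a few degrees toward the base.

Request:
servo_tool(commands=[[5,[0,0,-3],[0,0,0]],[5,[0,0,-3],[0,0,0]],[5,[0,0,0],[0,-6,0]],[5,[0,0,0],[0,0,0]],[5,[0,0,0],[0,0,0]]])

```text
time_s: 16.7
eef_pos: [0.4139, -0.1144, 0.059]
tcp_rot: [-3.137, 0.119, -0.212]
force: [-0.9, 0.3, 0.6]
opening: 0.0498
```

```bash
cat > st.py <<'E'
from rig import arm
import numpy as np
from scipy.spatial.transform import Rotation as R
np.set_printoptions(precision=4,suppress=True)
s=arm.observe();M=R.from_euler('xyz',s['tcp_rot']).as_matrix()
print('j',s['joint_pos'],'p',s['eef_pos'],'yaw',np.degrees(s['tcp_rot'][2]),'F',s['force'],'op',s['opening'],'t',s['time_s'])
print('x',M[:,0],'y',M[:,1],'z',M[:,2],'tip@32',s['eef_pos']-.032*M[:,2])
E
python3 st.py
```

```text
j [-0.1265  0.8251  0.5044  2.1517 -0.8237  0.5042  0.8222] p [ 0.4139 -0.1144  0.059 ] yaw -12.150547577749178 F [-0.9339  0.3176  0.5958] op 0.04981727657108825 t 16.7
x [ 0.9707 -0.209  -0.1189] y [-0.211  -0.9775 -0.0044] z [-0.1153  0.0294 -0.9929] tip@32 [ 0.4176 -0.1153  0.0908]
```

Request:
servo_tool(commands=[[5,[0,0,0],[0,2,1]],[5,[-0.4,0.1,3.5],[0,0,0]],[5,[0,0,3],[0,0,0]],[5,[0,0,0],[0,0,0]],[5,[0,0,0],[0,0,0]]])

```text
time_s: 17.32
eef_pos: [0.4049, -0.114, -0.0043]
tcp_rot: [-3.139, 0.084, -0.231]
force: [-0.1, 0.2, 0.2]
opening: 0.0501
```

```bash
python3 st.py; python3 snap.py L; python3 loc.py L .009
```

```text
j [ 0.0465  0.8963  0.2071  2.2236 -0.9656  0.2043  0.9154] p [ 0.4049 -0.114  -0.0043] yaw -13.2395925097952 F [-0.1146  0.2049  0.2276] op 0.05008148064525514 t 17.325
x [ 0.97   -0.2282 -0.084 ] y [-0.2292 -0.9734 -0.0023] z [-0.0813  0.0215 -0.9965] tip@32 [ 0.4075 -0.1147  0.0275]
17.325 [ 0.40493932 -0.11401498 -0.00433713] [-3.13923977  0.08413704 -0.23107448] 0.05008148064525514
(0, 373, 103, 27) [ 0.2354 -0.1501] len 71 x 13 ang 0.1 tool dxy cm [-15.7297   7.3986]
(296, 283, 61, 103) [ 0.3999 -0.1429] len 58 x 30 ang 76.8 tool dxy cm [0.0549 2.9253]
(0, 267, 122, 119) [ 0.2455 -0.1114] len 81 x 59 ang 0.0 tool dxy cm [-15.6402   3.4016]
(293, 157, 67, 97) [ 0.4151 -0.0777] len 44 x 30 ang 76.7 tool dxy cm [ 0.0476 -3.769 ]
(259, 0, 113, 152) [ 0.4243 -0.0225] len 58 x 29 ang 96.4 tool dxy cm [-0.3264 -9.3505]
```

Request:
servo_tool(commands=[[5,[0,0,1],[0,0,0]],[5,[0,0,0.7],[0,0,0]],[5,[0,0,0.5],[0,0,0]],[5,[0,0,0],[0,0,0]],[5,[0,0,0],[0,0,0]]])

```text
time_s: 18.0
eef_pos: [0.4036, -0.1133, -0.0269]
tcp_rot: [-3.14, 0.084, -0.23]
force: [-0.1, 0.3, -0.1]
opening: 0.0501
```

```bash
python3 st.py
```

```text
j [ 0.1008  0.9355  0.114   2.2255 -0.9684  0.1196  0.9119] p [ 0.4036 -0.1133 -0.0269] yaw -13.161842424071219 F [-0.1136  0.3311 -0.0853] op 0.050107608637081164 t 18.0
x [ 0.9703 -0.2269 -0.0841] y [-0.2279 -0.9737 -0.002 ] z [-0.0814  0.0211 -0.9965] tip@32 [ 0.4062 -0.114   0.005 ]
```

Request:
servo_tool(commands=[[2,[0,0,0],[0,0,0]],[2,[0,0,0],[0,0,0]],[2,[0,0,0],[0,0,0]],[2,[0,0,0],[0,0,0]],[2,[0,0,0],[0,0,0]]], force=40)

```text
time_s: 18.62
eef_pos: [0.4043, -0.1134, -0.0268]
tcp_rot: [-3.14, 0.083, -0.23]
force: [3.0, -0.1, 5.1]
opening: 0.0202
```

The fingers closed over the top of the comb. Opening and feeling downward for the bench.

Request:
servo_tool(commands=[[5,[0,0,0],[0,0,0]],[5,[0,0,0],[0,0,0]],[5,[0,0,0],[0,0,0]],[5,[0,0,0.3],[0,0,0]],[5,[0,0,0.3],[0,0,0]],[5,[0,0,0],[0,0,0]]])

```text
time_s: 19.38
eef_pos: [0.4029, -0.113, -0.0333]
tcp_rot: [-3.139, 0.085, -0.23]
force: [0.2, 0.5, -1.3]
opening: 0.0497
```

```bash
python3 st.py; python3 - <<'E'
from h import *
from rig import arm
s=arm.observe();M=R.from_euler('xyz',s['tcp_rot']).as_matrix()
for n in('side','scene'):
    f=arm.grab_frame(n);C=cam(f)
    for d in(.03,.04,.05): print(n,d,proj(f['K'],C,[s['eef_pos']-d*M[:,2]+e*M[:,0] for e in(-.025,.025)]).round(1).tolist())
    u,v=proj(f['K'],C,s['eef_pos']-.04*M[:,2])[0].astype(int);print(u,v)
    cv2.imwrite(f'pics/M{n}.png',cv2.resize(f['img'][v-40:v+40,u-40:u+40,::-1],(400,400),interpolation=cv2.INTER_NEAREST))
a=[cv2.imread(f'pics/M{n}.png') for n in('side','scene')];cv2.imwrite('pics/M.png',cv2.hconcat(a))
E
```

```text
j [ 0.1158  0.9475  0.0893  2.2259 -0.9693  0.0969  0.9116] p [ 0.4029 -0.113  -0.0333] yaw -13.17578410755205 F [ 0.2186  0.5477 -1.261 ] op 0.0497439222263729 t 19.375
x [ 0.9702 -0.2271 -0.0848] y [-0.2281 -0.9736 -0.0024] z [-0.082   0.0217 -0.9964] tip@32 [ 0.4055 -0.1137 -0.0014]
side 0.03 [[302.9, 285.3], [323.6, 281.8]]
side 0.04 [[303.1, 281.9], [323.9, 278.4]]
side 0.05 [[303.3, 278.4], [324.2, 274.9]]
313 280
scene 0.03 [[381.2, 258.9], [369.7, 254.2]]
scene 0.04 [[381.2, 255.8], [369.6, 251.2]]
scene 0.05 [[381.2, 252.8], [369.6, 248.2]]
375 253
```

View pics/M.png

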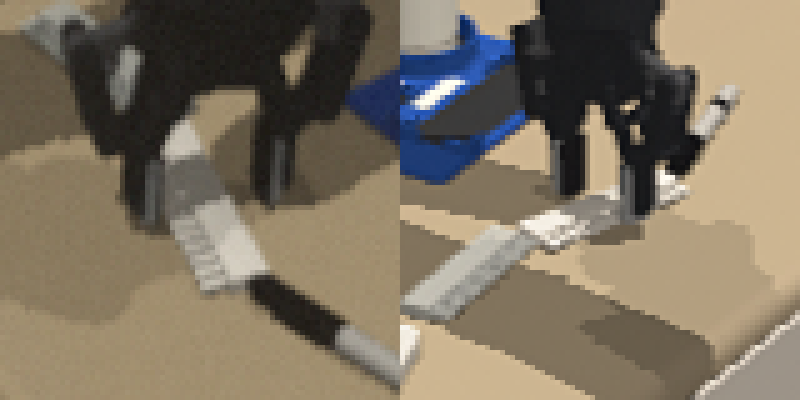

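Both views put the fingertips just above the bench now, straddling the comb. Closing.

Request:
servo_tool(commands=[[2,[0,0,0],[0,0,0]],[2,[0,0,0],[0,0,0]],[2,[0,0,0],[0,0,0]],[2,[0,0,0],[0,0,0]],[2,[0,0,0],[0,0,0]]], force=40)

```text
time_s: 20.1
eef_pos: [0.403, -0.1131, -0.0327]
tcp_rot: [-3.139, 0.084, -0.23]
force: [-0.7, -0.3, 5.2]
opening: 0.0287
```

The comb is gripped at 28.7 mm. Lifting, levelling and turning to the nest angle.

Request:
servo_tool(commands=[[2,[0,0,-1.5],[0,0,0]],[2,[0,0,-3],[0,0,0]],[2,[0,0,-4],[0,0,0]],[2,[0,0,-3],[0,4.8,0]],[2,[3,0,0],[0,0,-9.2]],[2,[3,0,0],[0,0,-9.2]],[2,[0,0,0],[0,0,0]],[2,[0,0,0],[0,0,0]]])

```text
time_s: 21.1
eef_pos: [0.4705, -0.1241, 0.0813]
tcp_rot: [-3.139, 0.001, 0.09]
force: [-1.0, 0.5, 0.3]
opening: 0.0286
```

```bash
python3 st.py; python3 snap.py N; python3 loc.py N .09 |grep -v "^(0"
```

```text
j [-0.0738  0.7555  0.398   2.0945 -0.7031  0.4273  0.9708] p [ 0.4705 -0.1241  0.0813] yaw 5.1510485011848415 F [-1.0226  0.474   0.321 ] op 0.028620716426183846 t 21.1
x [ 0.996   0.0898 -0.0014] y [ 0.0898 -0.996  -0.0029] z [-0.0017  0.0027 -1.    ] tip@32 [ 0.4705 -0.1242  0.1133]
21.1 [ 0.4704504  -0.12414825  0.08132141] [-3.13872723e+00  1.41208208e-03  8.99027563e-02] 0.028620716426183846
(292, 330, 69, 70) [ 0.4753 -0.1742] len 43 x 37 ang 95.3 tool dxy cm [0.0353 5.0312]
(446, 285, 23, 60) [ 0.5395 -0.1382] len 34 x 8 ang 95.2 tool dxy cm [6.7476 2.0126]
(485, 208, 127, 100) [ 0.577  -0.1042] len 55 x 51 ang 5.2 tool dxy cm [10.7869 -1.0284]
(286, 164, 81, 106) [ 0.468  -0.0937] len 51 x 37 ang 95.3 tool dxy cm [ 0.0247 -3.0598]
(239, 0, 55, 122) [ 0.437  -0.0289] len 47 x 20 ang 96.3 tool dxy cm [-2.4803 -9.7881]
```

Request:
servo_tool(commands=[[2,[3.1,3.2,0],[0,0,0]],[2,[3.1,3.2,0],[0,0,0]],[2,[0,0,3],[0,0,0]],[2,[0,0,3],[0,0,0]],[2,[0,0,1.5],[0,0,0]],[2,[0,0,0],[0,0,0]],[2,[0,0,0],[0,0,0]]])

```text
time_s: 22.02
eef_pos: [0.5395, -0.1828, 0.0074]
tcp_rot: [-3.14, -0.001, 0.091]
force: [0.5, -0.8, -1.0]
opening: 0.0289
```

```bash
python3 st.py; python3 snap.py O; python3 loc.py O .04 |grep -v "^(0"
```

```text
j [ 0.0428  0.942   0.3604  1.8776 -0.7135  0.4537  1.0128] p [ 0.5395 -0.1828  0.0074] yaw 5.206802475716233 F [ 0.5138 -0.811  -0.9781] op 0.028933843142748335 t 22.025
x [0.9959 0.0908 0.0012] y [ 0.0908 -0.9959 -0.0014] z [ 0.0011  0.0015 -1.    ] tip@32 [ 0.5395 -0.1829  0.0394]
22.025 [ 0.53954323 -0.18280479  0.00735417] [-3.14022712e+00 -1.19036161e-03  9.08758467e-02] 0.028933843142748335
(65, 326, 43, 73) [ 0.4337 -0.2246] len 38 x 8 ang 104.9 tool dxy cm [-10.9115   3.1946]
(294, 311, 25, 10) [ 0.5316 -0.1908] len 11 x 4 ang 2.2 tool dxy cm [-0.8592  0.7188]
(293, 293, 26, 9) [ 0.5308 -0.1821] len 11 x 4 ang 5.3 tool dxy cm [-0.8649 -0.1528]
(289, 272, 30, 12) [ 0.5292 -0.173 ] len 12 x 5 ang 2.2 tool dxy cm [-0.9387 -1.077 ]
(444, 239, 131, 16) [ 0.6135 -0.1514] len 55 x 7 ang 5.3 tool dxy cm [ 7.6538 -2.462 ]
(383, 226, 28, 91) [ 0.5679 -0.1673] len 41 x 10 ang 95.2 tool dxy cm [ 2.9649 -1.2894]
(286, 164, 81, 236) [ 0.5394 -0.1795] len 110 x 32 ang 95.3 tool dxy cm [ 0.0214 -0.3343]
(431, 77, 181, 161) [ 0.6075 -0.1172] len 61 x 61 ang 5.3 tool dxy cm [ 7.3679 -5.9221]
```

Request:
servo_tool(commands=[[2,[0,0,1.8],[0,0,0]],[2,[0,0,0.9],[0,0,0]],[2,[0,0,0.4],[0,0,0]],[2,[0,0,0],[0,0,0]],[2,[0,0,0],[0,0,0]]])

```text
time_s: 22.7
eef_pos: [0.5385, -0.1818, -0.0237]
tcp_rot: [-3.138, 0.0, 0.091]
force: [-1.8, 1.2, 12.1]
opening: 0.0291
```

Request:
servo_tool(commands=[[3.6,[0,0,-0.1],[0,0,0]],[4.2,[0,0,0],[0,0,0]],[4.5,[0,0,0],[0,0,0]],[4.5,[0,0,-2],[0,0,0]],[4.5,[0,0,-5],[0,0,0]],[4.5,[0,0,-6],[0,0,0]],[4.5,[0,0,-6],[0,0,0]],[4.5,[0,0,0],[0,0,0]],[4.5,[0,0,0],[0,0,0]]])

```text
time_s: 23.82
eef_pos: [0.5388, -0.1821, 0.166]
tcp_rot: [-3.138, 0.0, 0.092]
force: [-0.0, 1.2, 0.3]
opening: 0.0449
```

```bash
python3 st.py; python3 snap.py P; python3 loc.py P .017 |grep -v "^(0"
```

```text
j [-0.0838  0.7275  0.5869  1.7931 -0.548   0.7914  0.8749] p [ 0.5388 -0.1821  0.166 ] yaw 5.250886170141008 F [-0.0028  1.2     0.2732] op 0.044946794082676676 t 23.825
x [ 0.9958  0.0915 -0.0005] y [ 0.0915 -0.9958 -0.0031] z [-0.0008  0.0031 -1.    ] tip@32 [ 0.5388 -0.1822  0.198 ]
23.825 [ 0.53880808 -0.18207023  0.16600306] [-3.13846373e+00  4.67688651e-04  9.16452523e-02] 0.044946794082676676
(606, 326, 31, 18) [ 0.8464 -0.2811] len 36 x 8 ang 158.8 tool dxy cm [29.7274 12.7258]
(196, 296, 15, 24) [ 0.4278 -0.2899] len 25 x 9 ang 105.1 tool dxy cm [-12.0323   9.7689]
(400, 257, 82, 75) [ 0.6514 -0.2482] len 73 x 65 ang 59.4 tool dxy cm [10.6144  7.6636]
(180, 242, 21, 45) [ 0.416  -0.2452] len 45 x 9 ang 104.8 tool dxy cm [-12.8027   5.2063]
(358, 183, 15, 53) [ 0.5742 -0.1775] len 48 x 12 ang 95.2 tool dxy cm [ 3.5717 -0.0862]
(309, 144, 35, 128) [ 0.5391 -0.1818] len 117 x 31 ang 95.4 tool dxy cm [0.0359 0.0253]
(382, 104, 80, 83) [ 0.6154 -0.1177] len 69 x 66 ang 95.3 tool dxy cm [ 8.2234 -5.6607]
(521, 58, 119, 116) [ 0.7454 -0.0842] len 98 x 94 ang 19.0 tool dxy cm [21.4737 -7.8063]
(583, 0, 35, 40) [ 0.7367 -0.0094] len 35 x 17 ang 138.4 tool dxy cm [ 21.2906 -15.3352]
(184, 0, 40, 42) [ 0.4287 -0.0387] len 29 x 28 ang 95.3 tool dxy cm [ -9.6437 -15.2425]
```

The white comb is in its nest, under 1 mm off centre and within 0.2° of the nest angle. Next, the tweezers.

Request:
servo_tool(commands=[[4,[-1.1,-4.75,0],[0,0,0]],[4,[-1.1,-4.75,0],[0,0,0]],[4,[-1.1,-4.75,0],[0,0,0]],[4,[-1.1,-4.75,0],[0,0,0]],[4,[-1.1,-4.75,0],[0,0,0]],[4,[-1.1,-4.75,0],[0,0,0]],[4,[-1.1,-4.75,0],[0,0,0]],[4,[-1.1,-4.75,0],[0,0,0]],[4,[-1.1,-4.7,0],[0,0,0]],[4,[0,0,3],[0,0,5.2]],[4,[0,0,3],[0,0,0]],[4,[0,0,0],[0,0,0]],[4,[0,0,0],[0,0,0]]])

```text
time_s: 25.5
eef_pos: [0.4018, 0.2331, 0.1074]
tcp_rot: [-3.14, 0.001, -0.0]
force: [-0.0, 0.1, 0.5]
opening: 0.0402
```

```bash
python3 st.py; python3 snap.py Q; python3 loc.py Q .012 |grep -v "^(0"
```

```text
j [-0.962   0.7245  0.5663  2.1465 -0.8351  0.5025  0.251 ] p [0.4018 0.2331 0.1074] yaw -0.022687276386321654 F [-0.0448  0.1333  0.5308] op 0.04015796941567649 t 25.5
x [ 1.     -0.0004 -0.0006] y [-0.0004 -1.     -0.0015] z [-0.0006  0.0015 -1.    ] tip@32 [0.4018 0.233  0.1394]
25.5 [0.40175649 0.23306858 0.10743464] [-3.14012893e+00  5.76322335e-04 -3.95967671e-04] 0.04015796941567649
(299, 312, 83, 77) [0.4157 0.1222] len 65 x 62 ang 109.1 tool dxy cm [ 1.4053 11.0974]
(533, 273, 23, 55) [0.58 0.17] len 49 x 12 ang 90.2 tool dxy cm [17.8309  6.3171]
(320, 207, 11, 93) [0.4011 0.2094] len 76 x 8 ang 90.2 tool dxy cm [-0.0576  2.3804]
(321, 136, 7, 58) [0.4006 0.2788] len 41 x 4 ang 89.8 tool dxy cm [-0.1155 -4.5622]
```

Request:
servo_tool(commands=[[4,[-0.1,-0.2,4],[0,0,0]],[4,[0,0,4],[0,0,0]],[4,[0,0,2.5],[0,0,0]],[4,[0,0,0],[0,0,0]],[4,[0,0,0],[0,0,0]]])

```text
time_s: 26.18
eef_pos: [0.4016, 0.2359, 0.0035]
tcp_rot: [-3.139, -0.002, -0.0]
force: [-0.1, -0.0, 0.6]
opening: 0.0401
```

```bash
python3 st.py
```

```text
j [-0.7321  0.8728  0.1705  2.1832 -0.9746  0.1591  0.3463] p [0.4016 0.2359 0.0035] yaw -0.0012398100980922106 F [-0.085  -0.0385  0.6482] op 0.04012609007551572 t 26.175
x [ 1.     -0.      0.0017] y [-0.     -1.     -0.0026] z [ 0.0017  0.0026 -1.    ] tip@32 [0.4016 0.2358 0.0355]
```

Request:
servo_tool(commands=[[4,[-0.15,0,0],[0,-2,0]],[4,[0,0,1.5],[0,0,0]],[4,[0,0,1],[0,0,0]],[4,[0,0,0.5],[0,0,0]],[4,[0,0,0],[0,0,0]],[4,[0,0,0],[0,0,0]]])

```text
time_s: 26.92
eef_pos: [0.3983, 0.2359, -0.0273]
tcp_rot: [-3.139, 0.035, 0.001]
force: [0.3, -0.4, -0.1]
opening: 0.0402
```

```bash
python3 st.py
```

```text
j [-0.6847  0.9348  0.1121  2.1576 -0.957   0.1372  0.3379] p [ 0.3983  0.2359 -0.0273] yaw 0.030984821237839955 F [ 0.2743 -0.354  -0.086 ] op 0.040180091112345835 t 26.925
x [ 0.9994  0.0005 -0.0347] y [ 0.0005 -1.     -0.0023] z [-0.0347  0.0023 -0.9994] tip@32 [0.3994 0.2359 0.0047]
```

Request:
servo_tool(commands=[[4,[0.15,0,0.4],[0,0,0]],[4,[0,0,0],[0,0,0]],[0.3,[0,0,0],[0,0,0]],[0.3,[0,0,0],[0,0,0]],[0.3,[0,0,0],[0,0,0]],[0.3,[0,0,0],[0,0,0]],[0.3,[0,0,0],[0,0,0]]], force=40)

```text
time_s: 27.8
eef_pos: [0.3995, 0.2359, -0.0316]
tcp_rot: [-3.139, 0.035, 0.001]
force: [-0.2, -0.6, 1.6]
opening: 0.0048
```

Request:
servo_tool(commands=[[0.1,[0,0,-1.5],[0,0,0]],[0.1,[0,0,-4],[0,0,0]],[0.1,[0,0,-5],[0,2,0]],[0.1,[0,0,-4],[0,0,0]],[0.1,[0,0,0],[0,0,0]],[0.1,[0,0,0],[0,0,0]]])

```text
time_s: 28.55
eef_pos: [0.4027, 0.2358, 0.1129]
tcp_rot: [-3.139, 0.001, 0.001]
force: [-0.8, -0.1, -0.3]
opening: 0.0044
```

```bash
python3 st.py; python3 snap.py T; python3 loc.py T .147 |grep -v "^(0"; echo; python3 loc.py T .012 |grep -v "^(0"
```

```text
j [-0.9443  0.704   0.5267  2.1352 -0.761   0.4949  0.1713] p [0.4027 0.2358 0.1129] yaw 0.05945951717421569 F [-0.814  -0.0549 -0.2848] op 0.004372899443265726 t 28.55
x [ 1.      0.001  -0.0007] y [ 0.001  -1.     -0.0023] z [-0.0007  0.0023 -1.    ] tip@32 [0.4027 0.2358 0.1449]
28.55 [0.40272189 0.23583589 0.11294414] [-3.13931943e+00  6.61406835e-04  1.03776435e-03] 0.004372899443265726
(166, 343, 21, 29) [0.3367 0.2066] len 18 x 5 ang 55.8 tool dxy cm [-6.6099  2.9055]
(317, 333, 19, 67) [0.4032 0.203 ] len 35 x 8 ang 90.2 tool dxy cm [0.0427 3.2791]
(528, 274, 22, 54) [0.4946 0.2363] len 25 x 6 ang 90.2 tool dxy cm [ 9.1883 -0.0473]
(319, 148, 15, 117) [0.4032 0.2767] len 47 x 6 ang 89.8 tool dxy cm [ 0.0466 -4.0903]

(166, 343, 21, 29) [0.2745 0.1125] len 34 x 10 ang 55.8 tool dxy cm [-12.8278  12.3435]
(317, 333, 19, 67) [0.4032 0.1054] len 68 x 16 ang 90.2 tool dxy cm [ 0.0452 13.0665]
(528, 274, 22, 54) [0.5801 0.17  ] len 49 x 12 ang 90.2 tool dxy cm [17.7424  6.6299]
(319, 148, 15, 117) [0.4032 0.248 ] len 91 x 11 ang 89.8 tool dxy cm [ 0.0527 -1.1936]
```

Tweezers are held straight in the jaws. Moving to their nest.

Request:
servo_tool(commands=[[0.1,[3.55,1.7,0],[0,0,0]],[0.1,[3.55,1.65,0],[0,0,0]],[0.1,[3.55,1.7,0],[0,0,0]],[0.1,[3.6,1.65,0],[0,0,0]],[0.1,[0,0,4],[0,0,0]],[0.1,[0,0,4],[0,0,0]],[0.1,[0,0,2],[0,0,0]],[0.1,[0,0,0],[0,0,0]],[0.1,[0,0,0],[0,0,0]]])

```text
time_s: 29.72
eef_pos: [0.5459, 0.1685, 0.0132]
tcp_rot: [-3.14, 0.0, -0.0]
force: [-0.1, -0.9, 0.5]
opening: 0.0051
```

```bash
python3 st.py
```

```text
j [-0.615   0.9456  0.4206  1.8733 -0.7787  0.4937  0.356 ] p [0.5459 0.1685 0.0132] yaw -0.007685077896929783 F [-0.1214 -0.9186  0.5127] op 0.005091669355916468 t 29.725
x [ 1.     -0.0001 -0.0001] y [-0.0001 -1.     -0.002 ] z [-0.0001  0.002  -1.    ] tip@32 [0.5459 0.1684 0.0452]
```

Lower 3.6 cm, then release.

Request:
servo_tool(commands=[[0.1,[-0.05,0,2],[0,0,0]],[0.1,[0,0,1],[0,0,0]],[0.1,[0,0,0.4],[0,0,0]],[0.1,[0,0,0.2],[0,0,0]],[0.1,[0,0,0],[0,0,0]],[0.1,[0,0,0],[0,0,0]]])

```text
time_s: 30.48
eef_pos: [0.5455, 0.169, -0.0225]
tcp_rot: [-3.139, -0.001, 0.0]
force: [-0.2, -0.0, -0.2]
opening: 0.0046
```

Request:
servo_tool(commands=[[0.1,[0,0,0.2],[0,0,0]],[0.1,[0,0,0],[0,0,0]],[0.1,[0,0,0],[0,0,0]]])

```text
time_s: 30.85
eef_pos: [0.5454, 0.1691, -0.0238]
tcp_rot: [-3.139, -0.001, 0.0]
force: [-2.0, 0.3, 7.4]
opening: 0.0049
```

Request:
servo_tool(commands=[[1.2,[0,0,0],[0,0,0]],[2,[0,0,0],[0,0,0]],[2.2,[0,0,0],[0,0,0]],[2.2,[0,0,0],[0,0,0]],[2.2,[0,0,-2],[0,0,0]],[2.2,[0,0,-5],[0,0,0]],[2.2,[0,0,-5],[0,0,0]],[2.2,[0,0,0],[0,0,0]],[2.2,[0,0,0],[0,0,0]]])

```text
time_s: 31.98
eef_pos: [0.5445, 0.169, 0.0947]
tcp_rot: [-3.139, 0.001, 0.001]
force: [-0.7, -0.2, -1.6]
opening: 0.0222
```

```bash
python3 st.py; python3 snap.py U; python3 loc.py U .02 |grep -v "^(0"
```

```text
j [-0.686   0.8339  0.549   1.8466 -0.6869  0.6604  0.2798] p [0.5445 0.169  0.0947] yaw 0.04850700570222233 F [-0.6552 -0.1744 -1.5547] op 0.022180315858250494 t 31.975
x [ 1.      0.0008 -0.0011] y [ 0.0008 -1.     -0.0025] z [-0.0011  0.0025 -1.    ] tip@32 [0.5446 0.169  0.1267]
31.975 [0.54454628 0.16904335 0.09465343] [-3.13906478e+00  1.07723783e-03  8.46606960e-04] 0.022180315858250494
(629, 254, 11, 109) [0.7818 0.1086] len 92 x 7 ang 98.7 tool dxy cm [23.7323  6.0812]
(107, 243, 101, 89) [0.419  0.1255] len 61 x 61 ang 109.2 tool dxy cm [-12.5537   4.364 ]
(368, 199, 17, 64) [0.5804 0.1705] len 47 x 11 ang 90.4 tool dxy cm [ 3.5932 -0.1223]
(322, 140, 12, 176) [0.5459 0.1686] len 129 x 8 ang 90.2 tool dxy cm [0.143  0.0603]
```

Tweezers are in their nest within 1 mm. Next, the timer.

Request:
servo_tool(commands=[[7.6,[0,0,-3],[0,0,0]],[7.6,[-4.3,1.55,0],[0,0,0]],[7.6,[-4.3,1.55,0],[0,0,0]],[7.6,[-4.25,1.55,0],[0,0,0]],[7.6,[0,0,0],[0,0,-9.9]],[7.6,[0,0,0],[0,0,-9.9]],[7.6,[0,0,0],[0,0,-9.9]],[7.6,[0,0,0],[0,0,-9.9]],[7.6,[0,0,0],[0,0,-9.9]],[7.6,[0,0,0],[0,0,-9.9]],[7.6,[0,0,0],[0,0,-9.9]],[7.6,[0,0,0],[0,0,-9.9]],[7.6,[0,0,0],[0,0,-10]],[7.6,[0,0,0],[0,0,-10]],[7.6,[0,0,0],[0,0,-10]],[7.6,[0,0,0],[4,0,0]],[7.6,[0,0,0],[0,0,0]],[7.6,[0,0,0],[0,0,0]]])

```text
time_s: 34.28
eef_pos: [0.4157, 0.1217, 0.1244]
tcp_rot: [-3.071, -0.002, 1.906]
force: [0.5, -0.1, 0.3]
opening: 0.0763
```

```bash
python3 st.py; python3 snap.py A2; python3 loc.py A2 .014 |grep -v "^(0"
```

```text
j [-0.3903  0.6082  0.006   2.1315 -0.0201  0.4724  1.5393] p [0.4157 0.1217 0.1244] yaw 109.21695996212104 F [ 0.5337 -0.1374  0.3469] op 0.07631508138760111 t 34.275
x [-0.3291  0.9443  0.0022] y [ 0.9419  0.3285 -0.0705] z [-0.0673 -0.0211 -0.9975] tip@32 [0.4178 0.1224 0.1563]
34.275 [0.4156901  0.12174819 0.12437548] [-3.07102149e+00 -2.23242396e-03  1.90619555e+00] 0.07631508138760111
(259, 362, 27, 16) [0.5489 0.1164] len 24 x 10 ang 93.5 tool dxy cm [-4.9198 13.1523]
(292, 204, 74, 64) [0.4187 0.1233] len 60 x 52 ang 108.1 tool dxy cm [0.0245 1.1184]
(118, 157, 139, 66) [0.4201 0.0046] len 107 x 30 ang 96.3 tool dxy cm [-11.2294  -2.6509]
(390, 0, 250, 154) [0.2299 0.2245] len 209 x 95 ang 90.1 tool dxy cm [ 15.7918 -13.3438]
```

Request:
servo_tool(commands=[[7.6,[0.05,0.95,4.5],[0,0,0]],[7.6,[0,0,4.5],[0,0,0]],[7.6,[0,0,3.5],[0,0,0]],[7.6,[0,0,1.5],[0,0,0]],[7.6,[0,0,0],[0,0,0]],[7.6,[0,0,0],[0,0,0]]])

```text
time_s: 35.08
eef_pos: [0.4169, 0.1229, -0.0143]
tcp_rot: [-3.074, -0.002, 1.906]
force: [0.4, 0.5, -0.5]
opening: 0.0755
```

```bash
python3 st.py
```

```text
j [-0.3853  0.8981 -0.0046  2.1954 -0.0173  0.1154  1.5352] p [ 0.4169  0.1229 -0.0143] yaw 109.21606647982621 F [ 0.3894  0.4529 -0.5065] op 0.0755239338026805 t 35.075
x [-0.3291  0.9443  0.002 ] y [ 0.9421  0.3285 -0.0673] z [-0.0643 -0.0203 -0.9977] tip@32 [0.419  0.1236 0.0177]
```

Request:
servo_tool(commands=[[7.6,[0,-0.2,0],[2,0,0]],[7.6,[0,0,1],[0,0,0]],[7.6,[0,0,0.7],[0,0,0]],[7.6,[0,0,0.4],[0,0,0]],[7.6,[0,0,0],[0,0,0]],[7.6,[0,0,0],[0,0,0]]])

```text
time_s: 35.83
eef_pos: [0.4123, 0.1214, -0.036]
tcp_rot: [-3.037, -0.002, 1.906]
force: [-0.2, 0.4, -0.5]
opening: 0.0757
```

```bash
python3 st.py
```

```text
j [-0.3833  0.9482 -0.0065  2.1697 -0.0166  0.1275  1.5356] p [ 0.4123  0.1214 -0.036 ] yaw 109.22331617055114 F [-0.1882  0.3784 -0.5382] op 0.07573065364925749 t 35.825
x [-0.3293  0.9442  0.002 ] y [ 0.9391  0.3277 -0.1039] z [-0.0988 -0.0323 -0.9946] tip@32 [ 0.4154  0.1224 -0.0042]
```

Request:
servo_tool(commands=[[5,[0,0,0],[0,0,0]],[5,[0,0,0],[0,0,0]],[5,[0,0,0],[0,0,0]],[5,[0,0,0],[0,0,0]]], force=40)

```text
time_s: 36.33
eef_pos: [0.4124, 0.1215, -0.0356]
tcp_rot: [-3.038, -0.002, 1.906]
force: [-0.6, -0.9, 6.1]
opening: 0.0608
```

The timer is gripped at 60.8 mm. I'll keep the lean through the carry so it stays flat.

Request:
servo_tool(commands=[[5,[0,-0.15,-1.4],[0,0,0]],[5,[0,-0.4,-4],[0,0,0]],[5,[0,-0.45,-4.3],[0,0,0]],[5,[0,-0.45,-4.3],[0,0,0]],[5,[0,0,0],[0,1,9.55]],[5,[0,0,0],[0,1,9.55]],[5,[2,4.3,-0.45],[0,0,0]],[5,[2,4.3,-0.45],[0,0,0]],[5,[2,4.3,-0.45],[0,0,0]],[5,[2,4.25,-0.45],[0,0,0]],[5,[1.95,4.25,-0.45],[0,0,0]],[5,[0,0,0],[0,0,0]],[5,[0,0,0],[0,0,0]]])

```text
time_s: 37.95
eef_pos: [0.6263, 0.22, 0.1049]
tcp_rot: [-3.035, -0.001, 1.571]
force: [-1.2, 0.7, -0.9]
opening: 0.0608
```

```bash
python3 st.py; python3 snap.py B2; python3 loc.py B2 .16 |grep -v "^(0"
```

```text
j [-0.4356  0.9005  0.1057  1.3975 -0.1499  0.9516  1.2989] p [0.6263 0.22   0.1049] yaw 90.01235309517573 F [-1.2359  0.6588 -0.8701] op 0.06084157306565062 t 37.95
x [-0.0002  1.      0.0011] y [ 0.9943  0.0003 -0.1067] z [-0.1067  0.0011 -0.9943] tip@32 [0.6297 0.22   0.1367]
37.95 [0.62627389 0.21999973 0.10488856] [-3.03472871e+00 -1.10012763e-03  1.57101193e+00] 0.06084157306565062
(50, 358, 30, 28) [0.6492 0.1179] len 15 x 5 ang 129.3 tool dxy cm [-10.2007   1.6847]
(250, 348, 153, 43) [0.6497 0.2178] len 58 x 17 ang 85.2 tool dxy cm [-0.2171  1.7409]
(227, 175, 65, 15) [0.5767 0.1947] len 22 x 5 ang 90.1 tool dxy cm [-2.5248 -5.5131]
(164, 125, 135, 14) [0.5598 0.1858] len 46 x 4 ang 90.1 tool dxy cm [-3.4151 -7.2025]
```

Request:
servo_tool(commands=[[5,[0.1,0.55,4],[0,0,0]],[5,[0,0.45,4],[0,0,0]],[5,[0,0.3,3],[0,0,0]],[5,[0,0.1,1.2],[0,0,0]],[5,[0,0,0],[0,0,0]],[5,[0,0,0],[0,0,0]]])

```text
time_s: 38.75
eef_pos: [0.6299, 0.2223, -0.0162]
tcp_rot: [-3.039, -0.003, 1.571]
force: [0.1, 0.2, -0.3]
opening: 0.0609
```

```bash
python3 st.py
```

```text
j [-0.4252  1.0614  0.0818  1.4282 -0.164   0.7544  1.3146] p [ 0.6299  0.2223 -0.0162] yaw 90.00868751884849 F [ 0.0934  0.2217 -0.2997] op 0.06087552204886992 t 38.75
x [-0.0002  1.      0.0028] y [ 0.9948  0.0004 -0.1021] z [-0.1021  0.0028 -0.9948] tip@32 [0.6332 0.2222 0.0156]
```

Request:
servo_tool(commands=[[5,[-0.15,-0.15,0.6],[0,0,0]],[5,[0,0,0.4],[0,0,0]],[5,[0,0,0.15],[0,0,0]],[5,[0,0,0],[0,0,0]],[5,[0,0,0],[0,0,0]]])

```text
time_s: 39.38
eef_pos: [0.6263, 0.2203, -0.0275]
tcp_rot: [-3.037, -0.002, 1.571]
force: [-3.0, -1.1, 8.6]
opening: 0.0611
```

Contact. Release and rise.

Request:
servo_tool(commands=[[6.8,[0,0,0],[0,0,0]],[7.4,[0,0,0],[0,0,0]],[7.6,[0,0,0],[0,0,0]],[7.6,[0,-0.2,-2],[0,0,0]],[7.6,[0,-0.5,-5],[0,0,0]],[7.6,[0,-0.5,-5],[0,0,0]],[7.6,[0,-0.5,-5],[-5.9,0,0]],[7.6,[0,0,0],[0,0,0]],[7.6,[0,0,0],[0,0,0]]])

```text
time_s: 40.5
eef_pos: [0.6269, 0.2203, 0.1426]
tcp_rot: [-3.14, -0.002, 1.571]
force: [0.0, -0.7, -0.3]
opening: 0.0761
```

```bash
python3 st.py; python3 snap.py C2; python3 loc.py C2 .022 |grep -v "^(0"
```

```text
j [-0.474   0.8062  0.1323  1.4969 -0.131   0.8478  1.2763] p [0.6269 0.2203 0.1426] yaw 90.03243506725062 F [ 0.0353 -0.6832 -0.3007] op 0.07614012902825762 t 40.5
x [-0.0006  1.      0.0024] y [ 1.      0.0006 -0.0015] z [-0.0016  0.0024 -1.    ] tip@32 [0.6269 0.2202 0.1746]
40.5 [0.62685229 0.22030286 0.14256173] [-3.14004394e+00 -2.41229523e-03  1.57136243e+00] 0.07614012902825762
(605, 373, 35, 27) [0.7954 0.5056] len 32 x 31 ang 103.9 tool dxy cm [28.491  16.8869]
(219, 368, 52, 13) [0.7792 0.1409] len 50 x 11 ang 97.4 tool dxy cm [-7.9734 15.2536]
(281, 355, 55, 26) [0.7718 0.2011] len 51 x 27 ang 95.4 tool dxy cm [-1.9567 14.5108]
(85, 319, 25, 23) [0.7304 0.0105] len 31 x 10 ang 129.1 tool dxy cm [-21.0115  10.3653]
(289, 187, 73, 72) [0.63  0.218] len 61 x 60 ang 0.5 tool dxy cm [-0.2616  0.3309]
(236, 157, 57, 14) [0.5808 0.169 ] len 45 x 10 ang 90.1 tool dxy cm [-5.1578 -4.5856]
(178, 112, 93, 12) [0.546  0.1401] len 71 x 8 ang 90.1 tool dxy cm [-8.0414 -8.0706]
```

The timer is in its nest, about 3 mm off and square to 0.5°. Last, the stain bottle.

Request:
servo_tool(commands=[[7,[3.95,-3.35,0],[0,0,0]],[7,[3.95,-3.35,0],[0,0,0]],[7,[3.95,-3.35,0],[0,0,0]],[7,[3.95,-3.35,0],[0,0,0]],[7,[3.95,-3.35,0],[0,0,0]],[7,[0,0,0],[0,0,0]],[7,[0,0,0],[0,0,0]]])

```text
time_s: 41.42
eef_pos: [0.4598, 0.4165, 0.1412]
tcp_rot: [-3.139, 0.0, 1.571]
force: [0.7, -0.4, -0.4]
opening: 0.07
```

```bash
python3 st.py; python3 snap.py D2; cat > cap.py <<'E'
import pickle,sys
from h import *
np.set_printoptions(precision=4,suppress=True)
n,z=sys.argv[1],float(sys.argv[2]);s,w=pickle.load(open(f'pics/{n}.pkl','rb'));c=cam(w,s)
g=cv2.cvtColor(w['img'],cv2.COLOR_RGB2HSV)
for nm,lo,hi in(('dark',(0,0,0),(179,255,45)),('brown',(3,140,40),(16,255,220))):
    m=cv2.inRange(g,lo,hi);m[380:]=0
    for k in cv2.findContours(m,0,1)[0]:
        if not 150<cv2.contourArea(k)<9000: continue
        (u,v),r=cv2.minEnclosingCircle(k);print(nm,cv2.boundingRect(k),cv2.contourArea(k),round(u,1),round(v,1),round(r,1),plane(w['K'],c,(u,v),z)[0])
E
python3 cap.py D2 .11
```

```text
j [-0.9052  0.7554  0.1737  1.6434 -0.1749  0.7601  0.9203] p [0.4598 0.4165 0.1412] yaw 89.99628233547666 F [ 0.7331 -0.405  -0.4089] op 0.06998317017511667 t 41.425
x [ 0.0001  1.     -0.0005] y [ 1.     -0.0001 -0.0025] z [-0.0025 -0.0005 -1.    ] tip@32 [0.4599 0.4165 0.1732]
41.425 [0.45977853 0.41648418 0.1412143 ] [-3.13904811e+00  4.56149616e-04  1.57073144e+00] 0.06998317017511667
dark (68, 297, 173, 83) 4904.5 153.0 339.5 93.7 [0.5178 0.3027 0.11  ]
dark (311, 229, 41, 44) 1375.0 331.0 250.7 21.8 [0.4571 0.4176 0.11  ]
dark (414, 70, 91, 180) 5150.0 438.0 159.5 92.7 [0.4033 0.4771 0.11  ]
brown (293, 195, 75, 72) 2939.5 330.2 232.3 38.0 [0.4456 0.4171 0.11  ]
```

The cap is at (331,251), giving (0.457,0.418). That agrees with view A to 2 mm at a height of 0.11. Descending and gripping.

Request:
servo_tool(commands=[[7,[0.1,-0.25,3],[0,0,0]],[7,[0,0,3],[0,0,0]],[7,[0,0,1.5],[0,0,0]],[7,[0,0,0.3],[0,0,0]],[7,[0,0,0],[0,0,0]],[1,[0,0,0],[0,0,0]],[1,[0,0,0],[0,0,0]],[1,[0,0,0],[0,0,0]],[1,[0,0,0],[0,0,0]],[1,[0,0,0],[0,0,0]],[1,[0,0,0],[0,0,0]]], force=60)

```text
time_s: 42.85
eef_pos: [0.4572, 0.4194, 0.0653]
tcp_rot: [-3.141, -0.003, 1.571]
force: [-0.6, -0.1, 5.5]
opening: 0.0231
```

Request:
servo_tool(commands=[[1,[0,0,-1],[0,0,0]],[1,[0,0,-3],[0,0,0]],[1,[0,0,-3],[0,0,0]],[1,[-1.8,1,0],[0,0,0]],[1,[-3.8,2.2,0],[0,0,0]],[1,[-3.8,2.2,0],[0,0,0]],[1,[-3.8,2.2,0],[0,0,0]],[1,[-3.8,2.2,0],[0,0,0]],[1,[-3.8,2.2,0],[0,0,0]],[1,[-3.8,2.2,0],[0,0,0]],[1,[-3.8,2.2,0],[0,0,0]],[1,[-1.8,0.9,0],[0,0,0]],[1,[0,0,0],[0,0,0]],[1,[0,0,0],[0,0,0]]])

```text
time_s: 44.6
eef_pos: [0.6286, 0.1192, 0.1329]
tcp_rot: [-3.138, -0.004, 1.574]
force: [-0.4, -0.1, -2.2]
opening: 0.0229
```

```bash
python3 st.py; python3 snap.py E3; python3 cap.py E3 .18
```

```text
j [-0.3117  0.7855  0.1024  1.5837 -0.1097  0.7809  1.4128] p [0.6286 0.1192 0.1329] yaw 90.16314977406154 F [-0.4257 -0.0542 -2.2241] op 0.022941723030170082 t 44.6
x [-0.0028  1.      0.004 ] y [ 1.      0.0029 -0.004 ] z [-0.004  0.004 -1.   ] tip@32 [0.6287 0.1191 0.1649]
44.6 [0.62855057 0.11919625 0.13288895] [-3.13761861 -0.00396339  1.57364383] 0.022941723030170082
dark (286, 183, 82, 47) 622.5 326.3 219.2 40.9 [0.5876 0.1172 0.18  ]
dark (401, 178, 82, 88) 866.5 440.8 223.2 56.9 [0.589  0.1593 0.18  ]
dark (67, 168, 27, 75) 496.5 78.0 205.0 38.6 [0.5826 0.0274 0.18  ]
dark (311, 121, 145, 11) 1199.0 383.0 126.5 72.1 [0.555  0.1364 0.18  ]
dark (320, 101, 130, 10) 1019.0 384.5 105.5 64.7 [0.5483 0.1366 0.18  ]
brown (275, 223, 104, 75) 5206.0 326.6 275.3 52.5 [0.6097 0.1174 0.18  ]
```

Request:
servo_tool(commands=[[1,[-0.1,0.05,2],[0,0,0]],[1,[0,0,2],[0,0,0]],[1,[0,0,1],[0,0,0]],[1,[0,0,0.6],[0,0,0]],[1,[0,0,0.3],[0,0,0]],[1,[0,0,0],[0,0,0]],[1,[0,0,0],[0,0,0]]])

```text
time_s: 45.52
eef_pos: [0.6309, 0.1158, 0.075]
tcp_rot: [-3.141, -0.002, 1.571]
force: [-0.5, 0.6, -2.1]
opening: 0.0228
```

Request:
servo_tool(commands=[[1,[0.1,-0.1,0.2],[0,0,0]],[1,[0,0,0.1],[0,0,0]],[1,[0,0,0],[0,0,0]],[1,[0,0,0],[0,0,0]]])

```text
time_s: 46.02
eef_pos: [0.6306, 0.1168, 0.0733]
tcp_rot: [3.141, -0.002, 1.571]
force: [-0.9, 0.8, 7.4]
opening: 0.0231
```

Seated. Release, rise and back off for a full check.

Request:
servo_tool(commands=[[3.6,[0,0,0],[0,0,0]],[4.6,[0,0,0],[0,0,0]],[6,[0,0,0],[0,0,0]],[6,[0,0,0],[0,0,0]],[6,[0,0,0],[0,0,0]],[6,[0,0,-4],[0,0,0]],[6,[0,0,-6],[0,0,0]],[6,[0,0,-6],[0,0,0]],[6,[-3,-3.2,-3.5],[0,0,0]],[6,[-4.3,-3.2,-3.5],[0,0,0]],[6,[-4.3,0,0],[0,0,0]],[6,[0,0,0],[0,0,0]],[6,[0,0,0],[0,0,0]],[6,[0,0,0],[0,0,0]]])

```text
time_s: 47.78
eef_pos: [0.5666, 0.0031, 0.3001]
tcp_rot: [-3.139, -0.003, 1.574]
force: [1.0, -0.4, 0.9]
opening: 0.0601
```

```bash
python3 st.py; python3 snap.py F2; python3 loc.py F2 .014 |grep -v "^(0"; python3 cap.py F2 .118; python3 - <<'E'
import pickle
from h import *
s,w=pickle.load(open('pics/F2.pkl','rb'));c=cam(w,s)
m=cv2.inRange(cv2.cvtColor(w['img'],cv2.COLOR_RGB2HSV),(45,100,50),(80,255,255))
for k in cv2.findContours(m,0,1)[0]:
    if cv2.contourArea(k)>80: (u,v),r=cv2.minEnclosingCircle(k);print('green',u,v,r,plane(w['K'],c,(u,v),.138)[0])
E
```

```text
j [-0.167   0.4991  0.1357  1.6081 -0.0786  1.0421  1.5657] p [0.5666 0.0031 0.3001] yaw 90.1603311763362 F [ 0.9524 -0.4461  0.9431] op 0.06011468271433878 t 47.775
x [-0.0028  1.      0.003 ] y [ 1.      0.0028 -0.0026] z [-0.0026  0.003  -1.    ] tip@32 [0.5667 0.003  0.3321]
47.775 [0.56661606 0.00308919 0.30005472] [-3.13900423e+00 -2.96044515e-03  1.57359463e+00] 0.06011468271433878
(455, 323, 80, 21) [0.7723 0.2436] len 114 x 29 ang 93.7 tool dxy cm [23.9072 20.7096]
(312, 302, 23, 19) [ 0.7356 -0.0016] len 36 x 13 ang 130.0 tool dxy cm [-0.6009 16.9661]
(247, 285, 51, 66) [ 0.7494 -0.0714] len 102 x 67 ang 1.5 tool dxy cm [-7.581  18.3276]
(97, 228, 54, 50) [ 0.6477 -0.262 ] len 70 x 57 ang 58.6 tool dxy cm [-26.6145   8.1108]
(467, 215, 53, 47) [0.6313 0.2217] len 64 x 63 ang 90.2 tool dxy cm [21.7593  6.5997]
(196, 211, 13, 44) [ 0.6249 -0.1591] len 59 x 9 ang 5.1 tool dxy cm [-16.3163   5.8613]
(203, 201, 59, 62) [ 0.6236 -0.1197] len 80 x 68 ang 5.1 tool dxy cm [-12.3802   5.7364]
(436, 197, 38, 8) [0.5809 0.166 ] len 47 x 9 ang 90.2 tool dxy cm [16.2069  1.5478]
(165, 18
[... 305 characters left out ...]
g 104.7 tool dxy cm [-24.9619 -15.2746]
(281, 45, 94, 39) [0.4222 0.0028] len 108 x 29 ang 96.6 tool dxy cm [ -0.0758 -14.3669]
dark (398, 294, 172, 86) 5397.5 485.0 336.5 94.1 [0.7142 0.1789 0.118 ]
dark (72, 294, 182, 86) 5393.5 165.5 333.0 93.6 [ 0.7107 -0.1751  0.118 ]
dark (420, 253, 26, 25) 464.5 432.5 265.0 13.2 [0.6296 0.1132 0.118 ]
dark (390, 214, 46, 40) 231.0 413.7 236.1 26.1 [0.5982 0.0912 0.118 ]
dark (402, 164, 64, 17) 425.0 433.3 173.0 32.1 [0.5345 0.1057 0.118 ]
dark (129, 35, 45, 21) 491.5 151.0 44.0 22.6 [ 0.4229 -0.1531  0.118 ]
brown (399, 229, 48, 47) 1264.0 422.4 252.3 23.7 [0.6157 0.1016 0.118 ]
green 102.5 269.5 18.06941032409668 [ 0.62791706 -0.21894184  0.138     ]
```

Everything checks out and the gripper is well clear of everything. Handing in.

```bash
python3 -c "
from rig import arm
print(arm.sign_off(), arm.observe()['time_s'])"
```

```text
the job is handed in; nothing more can be done
the job is handed in; nothing more can be done
```

All five things are in their nests and the job is handed in at about 48 s on the robot's clock; the hand-in gave no verdict.

| Thing | Offset from nest centre | Other checks |
|---|---|---|
| White comb | under 1 mm | angle within 0.2° of the nest |
| Tweezers | about 1 mm | straight along the nest |
| Timer | 1–3 mm (two views) | square to about 0.5° |
| Buffer bottle | about 1.5 mm from above | seated at nest height; tilt not measured |
| Stain bottle | about 1 mm in x, up to 4.6 mm in y | seated at nest height; tilt not measured |

The clear comb and the marker still measure at their starting places to within a few millimetres. The orange comb was not touched.

What failed or disagreed:
- **Fingertips:** the real tips sit about 33–37 mm behind the stated TCP. Because of this the first grasps of the buffer cap and the white comb closed too high; I corrected the heights and both worked.
- **Reach near the base:** wrist joints 5 and 6 hit their limits with the tool vertical. I leaned the tool 2–6° to pick up the comb, tweezers and timer.
- **Last bottle check:** the final oblique view put both caps 4–6 mm off in y. I put this down to the caps' sides showing in the mask: from straight above, the buffer cap had been about 1.3 mm off in y. The stain bottle had no straight-down check after release.
- **Tray heights:** my two-view height check on the tray corners was too noisy to use. I relied on the stated 8 mm, and the contact forces on setting down agreed with it.

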